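# Uncover the sample slide and present it label up over the viewing pad

### The job

Lift the dust cover off the slide stand and set it upright on the bare worktop, clear of the stand. Of the two slides standing there, take the one with the small corner notch (the notch marks its frosted label end), gripping it in its clear half, and hold it level over the middle of the viewing pad, about a hand's breadth above it, label face up and frosted end towards the pad's raised bar. Finish while still holding it there, touching nothing else with it; leave the plain slide, the jar and the tape where they are.

Things in the scene. Friction and masses are not known exactly. Their poses are not given: they have to be found in the camera images.
- stand: Fixed slide stand: foot plate 70 (x) x 180 (y) x 8 mm, two dark clips at y = -55 and +55 mm, each 40 (x) x 18 (y) mm, top 32 mm above the worktop, with a 6.6 mm slot along y, open above and at the sides, floor 14 mm up; a slide's lower corners stick out in view. Origin: centre of underside. +x (the side that the label faces) points to the robot or up to 110 degrees to either side of that.
- slide: Notched slide: dull glass, 5 (x) x 36 (y) x 90 (z) mm, 40 g, origin at its centre. Starts upright in either clip, origin 59 mm up, frosted end down. +x: out of the label face; -z: to the frosted end (panel z -45 to -15 mm). Notch 9 x 9 mm at corner +y,-z: lower right as you face the label with frosted end down. Grip across y; tilt 45 deg in from the label side, then 45 the other way for label up.
- frosted_end (a point): Centre of the notched slide's frosted end edge, 45 mm from its origin along its -z.
- blank: Plain slide: same glass and size, origin at its centre, no notch, no frosting; stands in the other clip, 110 mm from the notched one. Stays there.
- cover: Dust cover: dark grey box open below, 54 (x) x 164 (y) x 108 mm high, walls 4 mm, 200 g, over both slides, rim on the foot plate 8 mm above the worktop. Origin: centre of lower rim. On top a dark bar handle along y, 12 mm wide (x), 92 long, 12 high, centre 136 mm above the origin, 22 mm free under it, posts at y = +-40 mm. Slides reach 96 mm up into it: lift it 110 mm straight up first.
- pad: Fixed viewing pad: grey panel 150 (x) x 90 (y) x 10 mm high, white face, with a raised dark bar (8 x 70 mm, top 17 mm above the worktop) along the short edge at x = +67 mm. Origin: centre of underside, z up; +x points to the bar, away from the robot within about 25 degrees.
- jar: Bystander: closed white sample jar, 44 mm across, 60 mm high; origin at the centre of its underside.
- tape: Bystander: roll of tape lying flat, 96 mm across, 25 mm high; origin at the centre of its underside.
Things that resemble listed ones, but are neither listed nor needed, are in the scene too. There is more than one size of the stand; the job needs the larger.

How it is judged (in metres and radians):
On the way, in this order (a step that is already met when the one before it is completed fails the run):
1. the dust cover stands upright on the worktop, clear of the stand and let go (height (world z) of cover below 0.006 m and angle between cover's own z axis and vertical below 0.1 rad and horizontal distance between cover and stand above 0.14 m and contact force between the fingers and cover below 0.3 N), for 0.2 s.
2. the notched slide is lifted out of its clip in the fingers (height (world z) of slide above 0.1 m and contact force between the fingers and slide above 1 N), for 0.1 s.
At the end, for the whole second after the job is handed in: Cover upright on the worktop, let go, over 140 mm from the stand (centres). Slide held still in the fingers by its clear half, label up within 12 deg, centre within 35 mm along and 30 mm across of the pad's, 40-200 mm above the worktop, frosted end to the bar within 17 deg, not touching the pad (all of step 1 and angle between slide's own x axis and vertical below 0.21 rad and x of slide in the frame of pad between -0.035 and 0.035 m and y of slide in the frame of pad between -0.03 and 0.03 m and height (world z) of slide between 0.04 and 0.2 m and angle between the z axis of slide and the x axis of pad, either way round below 0.3 rad and x of frosted_end in the frame of pad above 0.005 m and z of the grasp point in the frame of slide above 0.003 m and contact force between the fingers and slide above 1 N and contact force between slide and pad below 0.1 N and linear speed of slide below 0.03 m/s); the arm keeps its last pose, push and grip.
It fails at once if the plain slide is disturbed (moved more than 25 mm) (distance of blank from where it was at the start of the episode above 0.025 m).
It fails at once if the jar is moved more than 30 mm (distance of jar from where it was at the start of the episode above 0.03 m).
It fails at once if the tape is moved more than 30 mm (distance of tape from where it was at the start of the episode above 0.03 m).
It also fails if it takes over 54 s, if anything falls off the work surface, if the arm or the gripper's body presses on something with over 40 N, if the wrist force passes 120 N, or if a joint passes its speed limit or range.

### The arm

A 6-joint arm with a two-finger parallel gripper is mounted at the origin on a cart in front of the work surface, level with it; the furniture and walls round the work are solid. World frame = base frame: x ahead of the robot, y to its left, z up, the work surface at z = 0. Lengths are in m, angles in degrees, forces in N, time in s.
With the tool pointing down it reaches from about 0.35 to 0.875 m from the base axis. Payload 4.2 kg.
Tool frame: the origin (TCP) lies midway between the tips of the shut fingers; the grasp point (between the pads) lies 19 mm behind it (r.pinch_z is the distance from the TCP to the grasp point, in m); z points along the fingers, y is the line along which they close (so a half turn about z gives the same grasp; the last joint's range is limited). The gripper opens to 87 mm and grips with 3 to 60 N. Pads are 19 mm wide; open, the fingers measure 117 mm over their backs; the gripper's body (75 mm by 190 mm) begins 51 mm behind the grasp point.
Start: joints at [-57.433, 22.042, 0.453, 0, -68.411, -14.817], TCP at [0.191, -0.595, 0.223] pointing down, gripper open.
Joint ranges: [-179.83, 179.83], [-69.29, 118.12], [-61.27, 80.66], [-181.25, 117.63], [-171.15, -9.14], [-177.46, 177.46]. Speed limits (degrees/s): [159.86, 159.86, 180, 180, 180, 180].

### API

Orientations are given as a 3x3 rotation matrix whose columns are the frame's x, y, z axes.
In Python, from station import r, imaging, models gives the robot as it stands. The module is installed in compiled form; this text tells all that it offers.
- The arm moves only by the tool apply_moves, never from a script. Its argument "moves" is a list of rows, each a list of 2 entries, a list of its own where there are three numbers: the shift along the tool's x, y, z in m, then the turn about the tool's z in degrees. A call has 1 to 5 rows; each row shifts and turns the commanded pose from where the row before left it, along the tool's axes as they then stand; what a row does not reach is not made up. A row lasts 1/12 s, in which the tool goes at most 41.7 mm and 7.16 degrees, less where a joint would pass 70% of its speed; a pose out of reach is approached as far as the arm can. A call is refused whole if a number of a shift passes 0.0417 or a number of a turn 7.16, either way. A call with a gripper value outside its range is refused whole. "hand" is the finger opening in m, from 0 to 0.087, set as the call begins (left out, the last holds). The fingers move at their own pace and stop on an object; the grip force is fixed at half the most. Time passes only in rows, so rows that do not move let the fingers close. It gives the time, the measured TCP pose, the force, the opening and the grip force at its end, in the units of the state.
- r.sense(): the state, without advancing time (a new reading comes with each control period).
- imaging.capture(name): name is "scene" or "top"; returns a dict with "frame" (420x560x3 uint8, blue, green, red), "intrinsics" (3x3 intrinsics, pixels), "dist" ([k1, k2, p1, p2, k3] as OpenCV has them; the pictures are not rectified), "eye" and "orientation" of the camera in the world. Camera axes: x right, y down, z forward; pixel columns grow to the right and rows downward; lengths in m; the calibration is good to about 2 mm. A picture is of the moment at which its call begins. There is no depth.
- r.finish_job(): hands the job in; it is judged then, once.
Trained networks look in a picture, given as the dict that the camera call returned (one of the last four; its "shot" number tells which), for a name from the list of things; names that differ only in an ending like _2 or _b are one class to them, and where a whole thing is asked for, a point or a joint stands for the part that bears it (a point fixed in the world has none). Each returns a list of dicts, best first, with "confidence" (0 to 1); they miss things now and then, are a little off and sometimes report something else, mostly with a low value. They report only what shows in the picture. A call takes as long as a camera call. They do not tell look-alikes from the thing itself.
- models.cut_out(picture, target): "region" (420x560 bool, what is visible of it) and "extent" ([left, top, width, height] as shares, 0 to 1, of the picture: columns of its width, rows of its height, round what is visible of it).
- models.place_of(picture, target): "at" ([column, row] as shares, 0 to 1, of the picture: columns of its width, rows of its height: a listed point, or the origin of a listed thing).
The state is a dict: "time_s": time; "joints": joint angles; "joint_velocities": joint speeds; "effort": joint torques, N m; "tcp_pos": TCP position; "ee_rot": TCP orientation; "wrist_force": force on the tool from outside, world axes, zero at the start; "moment": the same for the moment, N m; "gripper_width": opening from 0.0 (shut) to 1.0 (fully open); "gripper_force": force on a finger pad.
Only numpy, scipy, OpenCV 4.12 (cv2) and the standard library are available. Lean on these libraries where they do the work, as an engineer would, in place of code of your own. Each camera call takes 0.05 s, during which the arm holds its last target. There are 200 camera calls.

## Working session

There is one attempt and no reset: what is moved stays moved. The work goes in short steps, Python scripts to look and compute and a tool call to move; the robot and the scene stay as the last step left them, time stands still between calls to the robot, and variables do not carry over. Pictures are saved under pics/ and viewed, at most 10 in all, crops included, and the job is handed in when it is done.

Besides the shell and the picture viewer there is one more tool, called after "Emit:" as name(argument=value, ...), one argument or row to a line, values as JSON. apply_moves: Moves the arm, as the interface text tells. Its arguments: {"type":"object","properties":{"moves":{"type":"array"},"hand":{"type":"number"}},"required":["moves"]}

```bash
mkdir -p pics; cat > h.py <<'E'
import numpy as np, cv2
from station import r, imaging, models
def ray(p,uv):
    K=np.array(p["intrinsics"]);d=np.array(p["dist"],float)
    n=cv2.undistortPoints(np.array(uv,float).reshape(-1,1,2),K,d).reshape(-1,2)
    v=np.c_[n,np.ones(len(n))]@np.array(p["orientation"]).T
    return np.array(p["eye"]),v
def atz(p,uv,z):
    e,v=ray(p,uv); return e+v*((z-e[2])/v[:,2])[:,None]
def proj(p,X):
    R=np.array(p["orientation"]);c=(np.array(X,float).reshape(-1,3)-np.array(p["eye"]))@R
    return cv2.projectPoints(c,np.zeros(3),np.zeros(3),np.array(p["intrinsics"]),np.array(p["dist"],float))[0].reshape(-1,2)
E
python3 - <<'E'
from h import *
ims=[]
for n in ["scene","top"]:
    p=imaging.capture(n);ims.append(p["frame"]);cv2.imwrite(f"pics/{n}0.png",p["frame"])
    print(n,np.round(p["eye"],3),np.round(p["orientation"],2).tolist())
    for t in ["stand","cover","pad","jar","tape","slide","blank"]:
        for o in models.place_of(p,t)[:3]:
            uv=np.array(o["at"])*[560,420]; print(t,round(o["confidence"],2),uv.round(0),atz(p,uv,0.008 if t=="cover" else 0)[0].round(3))
print(r.sense()["ee_rot"],r.sense()["time_s"])
E
```

```text
scene [0.075 0.359 0.846] [[-0.61, -0.62, 0.5], [-0.8, 0.48, -0.37], [-0.01, -0.62, -0.78]]
stand 0.71 [335. 204.] [ 0.53  -0.195  0.   ]
stand 0.69 [297. 238.] [ 0.506 -0.034  0.   ]
cover 0.6 [333. 202.] [ 0.537 -0.19   0.008]
pad 0.77 [213. 303.] [0.484 0.241 0.   ]
jar 0.82 [160. 236.] [ 0.734  0.251 -0.   ]
tape 0.73 [321. 148.] [ 0.73  -0.317  0.   ]
top [0.508 0.008 1.163] [[0.02, -1.0, 0.06], [-1.0, -0.02, 0.0], [-0.0, -0.06, -1.0]]
stand 0.7 [353. 228.] [ 0.536 -0.191  0.   ]
cover 0.96 [355. 227.] [ 0.537 -0.195  0.008]
pad 0.82 [194. 243.] [0.486 0.243 0.   ]
jar 0.77 [195. 157.] [0.721 0.248 0.   ]
tape 0.95 [397. 156.] [ 0.736 -0.31   0.   ]
[[-9.52396851e-01 -3.04861013e-01  1.17473698e-05]
 [-3.04861013e-01  9.52396850e-01 -5.00677082e-05]
 [ 4.07553423e-06 -5.12656427e-05 -9.99999999e-01]] 0.8
```

View pics/scene0.png

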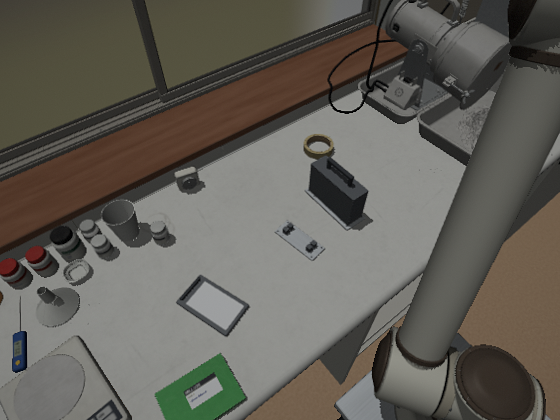

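View pics/top0.png

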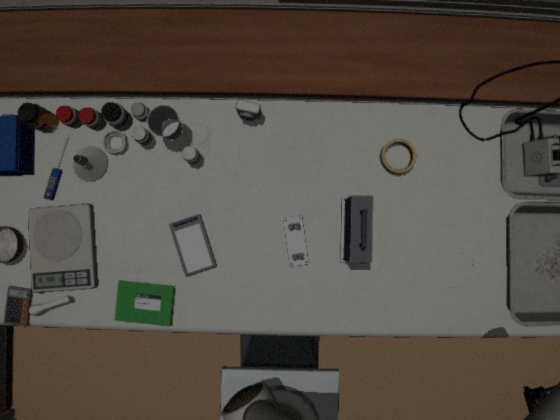

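Scene: covered stand at about (338,190), tape (319,146), pad (213,303), jar (160,230). Top: cover (357,230) with its handle (362,230), pad (193,245) with the bar at its upper end, jar (191,155), tape (397,156). 
Look-alikes: the small empty stand at top (296,241) / scene (300,238) is a decoy for the stand at (357,230), which is larger and under the cover. The green card (145,303) and scale (60,250) could be mistaken for the pad, and the bottles and caps near (140,135) for the jar.

I'll fit poses by silhouette and take one close crop.

```bash
cat >> h.py <<'E'
from scipy.optimize import minimize
def box(c,yaw,L,z0,z1,off=(0,0)):
    s=np.array([[a*L[0]/2+off[0],b*L[1]/2+off[1]] for a in(-1,1) for b in(-1,1)])
    R=np.array([[np.cos(yaw),-np.sin(yaw)],[np.sin(yaw),np.cos(yaw)]]);xy=s@R.T+c
    return np.r_[np.c_[xy,np.full(4,z0)],np.c_[xy,np.full(4,z1)]]
def fitbox(views,parts,x0):
    # views: (pic, mask); parts: fn(x)->list of vertex sets
    def cost(x):
        s=0
        for p,m in views:
            im=np.zeros((1680,2240),np.uint8)
            for V in parts(x):
                cv2.fillConvexPoly(im,cv2.convexHull(((proj(p,V)+.5)*4-.5).round().astype(np.int32)),1)
            im=cv2.resize(im.astype(np.float32),(560,420),interpolation=cv2.INTER_AREA)
            s+=np.abs(im-m).sum()/m.sum()
        return s
    best=None
    for dy in np.radians([-20,-10,0,10,20]):
        S=np.array([x0]*4,float);S[:,2]+=dy;S[1,0]+=.015;S[2,1]+=.015;S[3,2]+=.15
        o=minimize(cost,S[0],method="Nelder-Mead",options=dict(initial_simplex=S,xatol=1e-4,fatol=1e-4))
        if best is None or o.fun<best.fun: best=o
    return best.x,best.fun
def coverparts(z): return lambda x:[box(x[:2],x[2],(.054,.164),z,z+.108),box(x[:2],x[2],(.012,.092),z+.108,z+.142)]
E
python3 - <<'E'
from h import *
P={n:imaging.capture(n) for n in["scene","top"]}
def mk(t): 
    o=[]
    for p in P.values():
        c=models.cut_out(p,t)
        for q in c[:2]: print(t,round(q["confidence"],2),np.round(np.array(q["extent"])*[560,420,560,420]),q["region"].sum())
        if c:o.append((p,c[0]["region"].astype(np.float32)))
    return o
cv=mk("cover")
for i in range(len(cv)): print("cover1",fitbox(cv[i:i+1],coverparts(.008),[.537,-.193,0]))
print("cover",fitbox(cv,coverparts(.008),[.537,-.193,0]))
pv=mk("pad")
f=lambda x:[box(x[:2],x[2],(.15,.09),0,.01)]
print("pad",fitbox(pv,f,[.485,.242,.2]))
for i in range(len(pv)): print("pad1",fitbox(pv[i:i+1],f,[.485,.242,.2]))
a=cv2.resize(P["scene"]["frame"][140:240,270:400],None,fx=4,fy=4,interpolation=2)[:, :400]
b=cv2.resize(P["top"]["frame"][180:280,310:410],None,fx=4,fy=4,interpolation=2)
cv2.imwrite("pics/crop1.png",np.hstack([a,b]))
E
```

```text
cover 0.75 [308. 156.  61.  69.] 2469
cover 0.6 [344. 197.  30.  65.] 1810
cover1 (array([ 0.53193236, -0.18929945, -1.58806101]), np.float64(0.045235924422740936))
cover1 (array([ 0.53281491, -0.19065214,  1.54889197]), np.float64(0.05217541381716728))
cover (array([ 0.53268088, -0.19058864, -1.5939027 ]), np.float64(0.09964817762374878))
pad 0.85 [176. 273.  75.  64.] 2302
pad 0.42 [306. 186.  58.  42.] 329
pad 0.8 [166. 211.  52.  62.] 1762
pad (array([0.48064096, 0.244007  , 0.34102593]), np.float64(0.1316528618335724))
pad1 (array([0.47964966, 0.24309856, 0.33205681]), np.float64(0.05036381259560585))
pad1 (array([0.48105631, 0.24470231, 0.3644902 ]), np.float64(0.07303490489721298))
```

View pics/crop1.png

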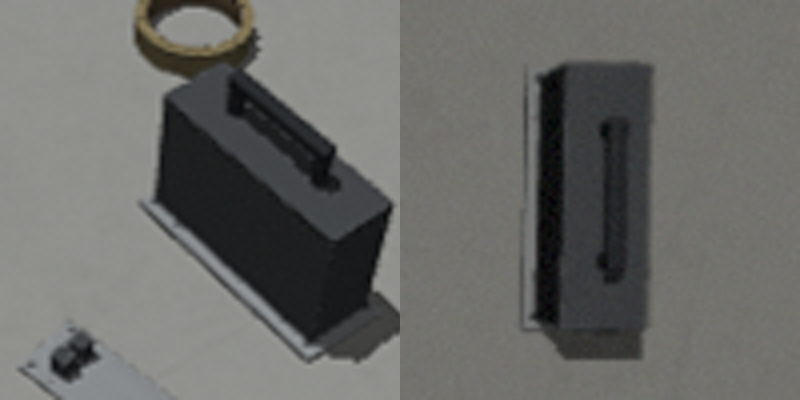

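Crop: the cover's long axis and handle run along world x, with the foot plate showing beneath. This is the large stand; the small one is empty. Cover is at (0.533,-0.191), pad at (0.481,0.244) with yaw about 20°. Moving above the handle.

Emit:
apply_moves(
  moves=[
    [[0,0,0],6.35],
    [[0,0,0],6.35],
    [[0,0,0],6.35],
    [[-0.02,0.025,0],0],
    [[-0.0237,0.0295,0],0],
  ],
  hand=0.06,
)

```text
time_s: 1.52
tcp_pos: [0.2348, -0.5422, 0.2219]
ee_rot: [[-1.0, 0.027, -0.001], [0.027, 1.0, 0.0], [0.001, 0.0, -1.0]]
wrist_force: [1.4, -0.2, -0.7]
gripper_width: 0.733
gripper_force: 0.0
```

Emit:
apply_moves(
  moves=[
    [[-0.0237,0.0295,0],0],
    [[-0.0237,0.0295,0],0],
    [[-0.0237,0.0295,0],0],
    [[-0.0237,0.0295,0],0],
    [[-0.0237,0.0295,0],0],
  ],
)

```text
time_s: 1.93
tcp_pos: [0.3582, -0.3955, 0.2229]
ee_rot: [[-1.0, 0.023, 0.001], [0.023, 1.0, -0.0], [-0.001, -0.0, -1.0]]
wrist_force: [1.7, -0.8, 0.4]
gripper_width: 0.689
gripper_force: 0.0
```

Emit:
apply_moves(
  moves=[
    [[-0.0237,0.0295,0],0],
    [[-0.0237,0.0295,0],0],
    [[-0.0237,0.0295,0],0],
    [[-0.0237,0.0295,0],0],
    [[-0.0237,0.0295,0],0],
  ],
)

```text
time_s: 2.35
tcp_pos: [0.4801, -0.2505, 0.2229]
ee_rot: [[-1.0, 0.022, 0.001], [0.022, 1.0, -0.0], [-0.001, -0.0, -1.0]]
wrist_force: [0.1, -0.8, -0.4]
gripper_width: 0.689
gripper_force: 0.0
```

Emit:
apply_moves(
  moves=[
    [[-0.0258,0.0314,0],0],
    [[-0.0258,0.0314,0],0],
    [[0,0,0.02],0],
    [[0,0,0],0],
    [[0,0,0],0],
  ],
)

```text
time_s: 2.77
tcp_pos: [0.5313, -0.1902, 0.2016]
ee_rot: [[-1.0, 0.022, -0.003], [0.022, 1.0, 0.0], [0.003, 0.0, -1.0]]
wrist_force: [-0.1, -0.1, -0.4]
gripper_width: 0.693
gripper_force: 0.0
```

```bash
python3 - <<'E'
from h import *
p=imaging.capture("scene");q=imaging.capture("top")
a=cv2.resize(p["frame"][100:240,270:400],None,fx=3,fy=3,interpolation=2);b=cv2.resize(q["frame"][170:310,310:440],None,fx=3,fy=3,interpolation=2)
cv2.imwrite("pics/c2.png",np.hstack([a,b]));s=r.sense();print(s["tcp_pos"],s["joints"])
E
```

```text
[ 0.5318297  -0.19141024  0.20326324] [-3.35453870e+00  1.70728246e+01 -9.84681103e+00  3.41128098e-02
 -6.30553990e+01 -8.80102003e+01]
```

View pics/c2.png

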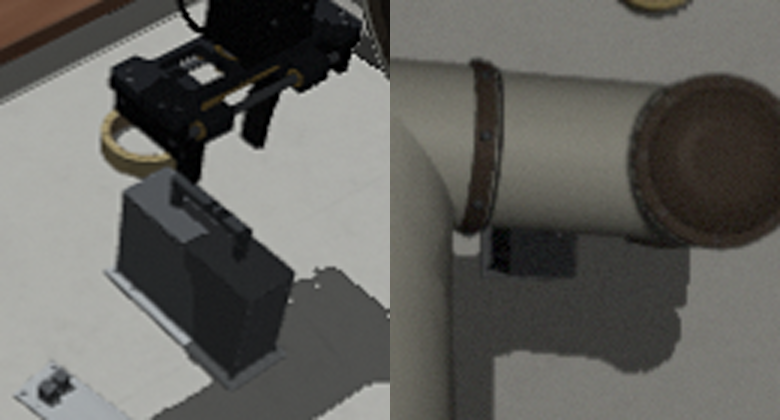

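The open fingers sit above the handle and straddle it across y, roughly at crop (190,160) and (260,120). Descending and closing.

Emit:
apply_moves(
  moves=[
    [[0,0,0.02],0],
    [[0,0,0.02],0],
    [[0,0,0.02],0],
    [[0,0,0.017],0],
    [[0,0,0],0],
  ],
)

```text
time_s: 3.28
tcp_pos: [0.5295, -0.1914, 0.1231]
ee_rot: [[-1.0, 0.026, -0.006], [0.026, 1.0, 0.001], [0.006, 0.001, -1.0]]
wrist_force: [-0.7, -0.4, -0.8]
gripper_width: 0.689
gripper_force: 0.0
```

Emit:
apply_moves(
  moves=[
    [[0,0,0],0],
    [[0,0,0],0],
    [[0,0,0],0],
    [[0,0,0],0],
    [[0,0,0],0],
  ],
  hand=0,
)

```text
time_s: 3.7
tcp_pos: [0.5326, -0.1907, 0.1266]
ee_rot: [[-1.0, 0.023, 0.002], [0.023, 1.0, -0.0], [-0.002, -0.0, -1.0]]
wrist_force: [-0.6, -0.5, 0.0]
gripper_width: 0.399
gripper_force: 0.0
```

Emit:
apply_moves(
  moves=[
    [[0,0,0],0],
    [[0,0,0],0],
    [[0,0,0],0],
    [[0,0,0],0],
  ],
)

```text
time_s: 4.03
tcp_pos: [0.5321, -0.1906, 0.1256]
ee_rot: [[-1.0, 0.023, -0.0], [0.023, 1.0, -0.0], [0.0, -0.0, -1.0]]
wrist_force: [-0.9, -0.4, -0.6]
gripper_width: 0.133
gripper_force: 30.0
```

Emit:
apply_moves(
  moves=[
    [[0,0,-0.01],0],
    [[0,0,-0.02],0],
    [[0,0,-0.025],0],
    [[0,0,-0.025],0],
    [[0,0,-0.025],0],
  ],
)

```text
time_s: 4.45
tcp_pos: [0.5317, -0.1905, 0.2319]
ee_rot: [[-1.0, 0.023, -0.001], [0.023, 1.0, 0.0], [0.001, 0.0, -1.0]]
wrist_force: [0.5, 0.0, -1.9]
gripper_width: 0.137
gripper_force: 30.0
```

Emit:
apply_moves(
  moves=[
    [[0,0,-0.02],0],
    [[0,0,-0.01],0],
    [[0,0,0],0],
    [[0,0,0],0],
  ],
)

```text
time_s: 4.78
tcp_pos: [0.5317, -0.1902, 0.26]
ee_rot: [[-1.0, 0.023, -0.001], [0.023, 1.0, 0.001], [0.001, 0.001, -1.0]]
wrist_force: [-0.8, 0.1, -1.9]
gripper_width: 0.137
gripper_force: 30.0
```

Emit:
apply_moves(
  moves=[
    [[0,-0.015,0],0],
    [[0,-0.025,0],0],
    [[0,-0.03,0],0],
    [[0,-0.03,0],0],
    [[0,-0.03,0],0],
  ],
)

```text
time_s: 5.2
tcp_pos: [0.5282, -0.3211, 0.2579]
ee_rot: [[-1.0, 0.022, -0.004], [0.022, 1.0, 0.002], [0.004, 0.002, -1.0]]
wrist_force: [-0.1, -0.3, -1.0]
gripper_width: 0.133
gripper_force: 30.0
```

Emit:
apply_moves(
  moves=[
    [[0,-0.03,0],0],
    [[0,-0.025,0],0],
    [[0,-0.02,0],0],
    [[0,-0.015,0],0],
    [[0,0,0.01],0],
  ],
)

```text
time_s: 5.62
tcp_pos: [0.527, -0.4134, 0.2497]
ee_rot: [[-1.0, 0.025, -0.0], [0.025, 1.0, -0.001], [0.0, -0.001, -1.0]]
wrist_force: [-0.0, -0.1, -1.1]
gripper_width: 0.132
gripper_force: 30.0
```

Emit:
apply_moves(
  moves=[
    [[0,0,0.025],0],
    [[0,0,0.03],0],
    [[0,0,0.03],0],
    [[0,0,0.02],0],
    [[0,0,0.01],0],
  ],
)

```text
time_s: 6.03
tcp_pos: [0.5247, -0.4081, 0.1301]
ee_rot: [[-1.0, 0.023, -0.008], [0.023, 1.0, 0.005], [0.008, 0.005, -1.0]]
wrist_force: [-1.0, 0.2, -1.5]
gripper_width: 0.128
gripper_force: 30.0
```

Emit:
apply_moves(
  moves=[
    [[0,0,0.005],0],
    [[0,0,0.003],0],
    [[0,0,0.002],0],
    [[0,0,0],0],
  ],
)

```text
time_s: 6.37
tcp_pos: [0.5278, -0.4106, 0.1266]
ee_rot: [[-1.0, 0.022, 0.002], [0.022, 1.0, -0.001], [-0.002, -0.001, -1.0]]
wrist_force: [0.2, 0.0, -1.0]
gripper_width: 0.135
gripper_force: 30.0
```

Emit:
apply_moves(
  moves=[
    [[0,0,0.004],0],
    [[0,0,0.003],0],
    [[0,0,0.001],0],
    [[0,0,0],0],
  ],
)

```text
time_s: 6.7
tcp_pos: [0.5271, -0.4106, 0.1177]
ee_rot: [[-1.0, 0.023, 0.0], [0.023, 1.0, -0.0], [-0.0, -0.0, -1.0]]
wrist_force: [-0.4, -0.7, -1.7]
gripper_width: 0.136
gripper_force: 30.0
```

Emit:
apply_moves(
  moves=[
    [[0,0,0.001],0],
    [[0,0,0.001],0],
    [[0,0,0],0],
  ],
)

```text
time_s: 6.95
tcp_pos: [0.5272, -0.4111, 0.1175]
ee_rot: [[-1.0, 0.022, 0.001], [0.022, 1.0, -0.002], [-0.001, -0.002, -1.0]]
wrist_force: [-1.6, 0.5, 5.9]
gripper_width: 0.136
gripper_force: 30.0
```

Contact: +5.9 N at 0.1175. Releasing and rising.

Emit:
apply_moves(
  moves=[
    [[0,0,0],0],
    [[0,0,0],0],
    [[0,0,0],0],
    [[0,0,0],0],
    [[0,0,0],0],
  ],
  hand=0.06,
)

```text
time_s: 7.37
tcp_pos: [0.5272, -0.4105, 0.1153]
ee_rot: [[-1.0, 0.023, -0.0], [0.023, 1.0, 0.0], [0.0, 0.0, -1.0]]
wrist_force: [1.0, 0.9, 0.0]
gripper_width: 0.422
gripper_force: 0.0
```

Emit:
apply_moves(
  moves=[
    [[0,0,-0.02],0],
    [[0,0,-0.03],0],
    [[0,0,-0.035],0],
    [[0,0,-0.035],0],
    [[0,0,-0.03],0],
  ],
)

```text
time_s: 7.78
tcp_pos: [0.5273, -0.4107, 0.2681]
ee_rot: [[-1.0, 0.022, 0.001], [0.022, 1.0, -0.001], [-0.001, -0.001, -1.0]]
wrist_force: [-0.2, -0.5, -0.3]
gripper_width: 0.679
gripper_force: 0.0
```

```bash
python3 - <<'E'
from h import *
P={n:imaging.capture(n) for n in["scene","top"]}
for n,p in P.items():
    for t in["stand","slide","blank","frosted_end","cover"]:
        for o in models.place_of(p,t)[:3]:
            uv=np.array(o["at"])*[560,420];z={"stand":0,"frosted_end":.014,"cover":0}.get(t,.059)
            print(n,t,round(o["confidence"],2),uv.round(0),atz(p,uv,z)[0].round(3))
a=cv2.resize(P["scene"]["frame"][140:240,280:390],None,fx=5,fy=5,interpolation=2)[:,:500]
b=cv2.resize(P["top"]["frame"][180:280,320:380],None,fx=5,fy=5,interpolation=2)
cv2.imwrite("pics/c3.png",np.hstack([a,b])[:600,:800]);print(r.sense()["joints"])
E
```

```text
scene stand 0.63 [335. 202.] [ 0.537 -0.2    0.   ]
scene slide 0.63 [321. 178.] [ 0.592 -0.191  0.059]
scene blank 0.52 [319. 192.] [ 0.556 -0.152  0.059]
scene blank 0.51 [349. 205.] [ 0.474 -0.184  0.059]
scene frosted_end 0.5 [317. 185.] [ 0.608 -0.195  0.014]
scene cover 0.96 [388. 170.] [ 0.53  -0.416  0.   ]
top stand 0.69 [294. 241.] [ 0.495 -0.029  0.   ]
top stand 0.57 [354. 230.] [ 0.53  -0.194  0.   ]
top slide 0.56 [358. 209.] [ 0.584 -0.192  0.059]
top blank 0.49 [395. 156.] [ 0.724 -0.288  0.059]
top blank 0.46 [358. 247.] [ 0.484 -0.192  0.059]
top frosted_end 0.41 [352. 210.] [ 0.584 -0.184  0.014]
top cover 0.52 [356. 206.] [ 0.596 -0.198  0.   ]
top cover 0.51 [351. 209.] [ 0.587 -0.183  0.   ]
[-2.40728954e+01  2.50853643e+01  1.12245848e+01 -1.83039957e-03
 -7.62247839e+01 -6.72299584e+01]
```

View pics/c3.png

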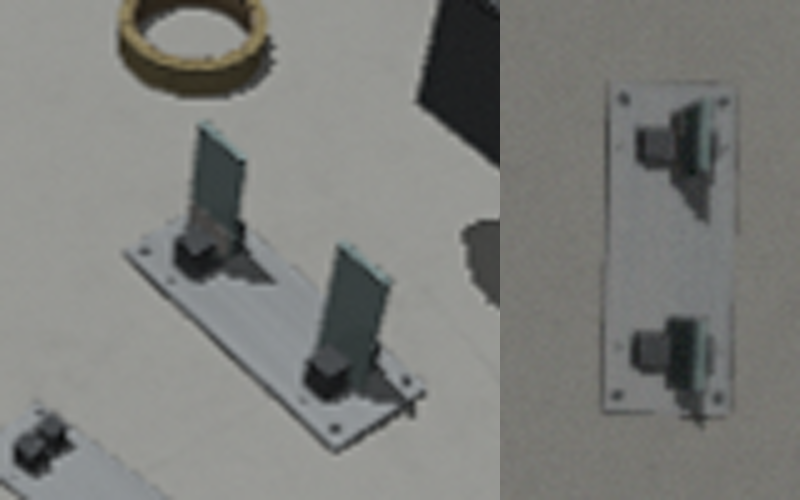

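The frosted slide is the far one, near scene (321,178) and top (358,209); the plain one is near scene (349,205). I need a closer look at which way the label faces.

```bash
python3 - <<'E'
from h import *
P={n:[imaging.capture(n) for _ in range(4)] for n in["scene","top"]}
S=np.mean([p["frame"].astype(float) for p in P["scene"]],0);T=np.mean([p["frame"].astype(float) for p in P["top"]],0)
def c(im,x,y,w,h,f): 
    a=im[y:y+h,x:x+w];a=np.clip((a-10)*1.7,0,255).astype(np.uint8);return cv2.resize(a,None,fx=f,fy=f,interpolation=cv2.INTER_CUBIC)
a=c(S,308,160,33,36,8);b=c(S,336,184,33,36,8);d=c(T,340,194,33,36,8)
e=c(T,340,236,33,36,8)
print(np.hstack([np.vstack([a,b]),np.vstack([d,e])]).shape)
cv2.imwrite("pics/c4.png",np.hstack([np.vstack([a,b]),np.vstack([d,e])]))
E
```

```text
(576, 528, 3)
```

View pics/c4.png

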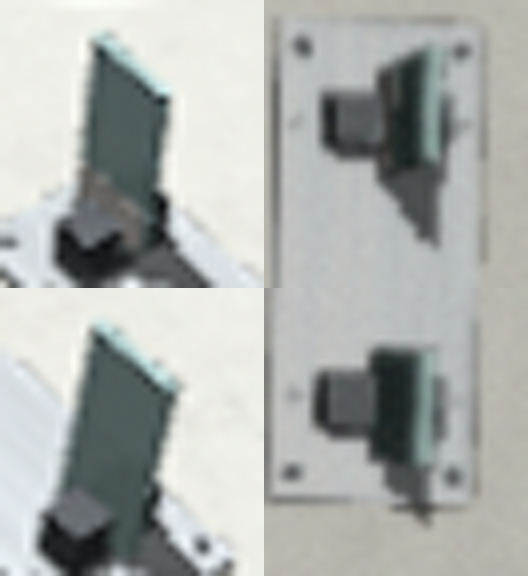

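The brown frosted band shows low on the far slide's +y face, near crop (95,180). I'll rectify that face to find the notch side.

```bash
python3 - <<'E'
from h import *
a=np.radians(-1.3);L=np.array([np.cos(a),np.sin(a),0]);N=np.array([-np.sin(a),np.cos(a),0])
out=[]
for n in["scene","top"]:
    ps=[imaging.capture(n) for _ in range(4)];p=ps[0];im=np.mean([q["frame"].astype(np.float32) for q in ps],0)
    for s in(1,-1):
        c=np.array([.5327,-.1906,0])+s*.055*L+.0025*N
        u=np.linspace(.03,-.03,180);z=np.linspace(.115,.0,345)
        X=c+u[None,:,None]*L+z[:,None,None]*np.array([0,0,1.])
        m=proj(p,X).reshape(345,180,2).astype(np.float32)
        w=cv2.remap(im,m[...,0],m[...,1],cv2.INTER_CUBIC);w=np.clip((w-10)*1.8,0,255).astype(np.uint8)
        cv2.rectangle(w,(36,33),(144,303),(0,0,255),1)
        out.append(w)
cv2.imwrite("pics/c5.png",np.hstack(out))
E
```

```text
(no output)
```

View pics/c5.png

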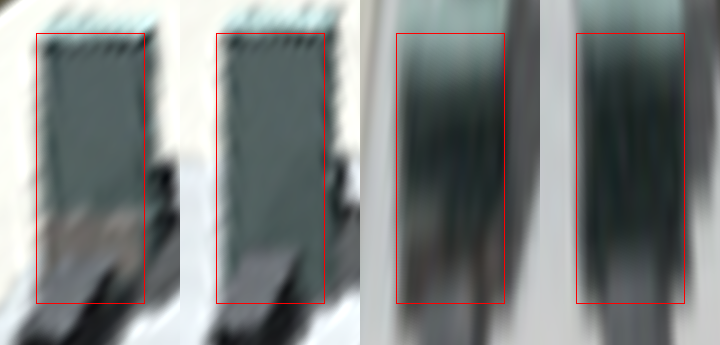

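```bash
python3 - <<'E'
import cv2
w=cv2.imread("pics/c5.png")
for k,nm in enumerate(["scene far","scene near","top far","top near"]):
    for side,x in(("L",(39,58)),("R",(121,140))):
        print(nm,side,[w[y:y+8,k*180+x[0]:k*180+x[1]].mean((0,1)).round().tolist() for y in(240,258,276,284,292)])
s=None
from h import *
print(r.sense()["time_s"])
E
```

```text
scene far L [[118.0, 122.0, 124.0], [122.0, 123.0, 122.0], [119.0, 117.0, 112.0], [121.0, 117.0, 113.0], [127.0, 123.0, 118.0]]
scene far R [[104.0, 108.0, 108.0], [103.0, 107.0, 109.0], [77.0, 78.0, 74.0], [63.0, 61.0, 57.0], [55.0, 53.0, 50.0]]
scene near L [[126.0, 126.0, 112.0], [124.0, 123.0, 110.0], [133.0, 130.0, 121.0], [137.0, 133.0, 127.0], [138.0, 133.0, 129.0]]
scene near R [[89.0, 90.0, 75.0], [83.0, 84.0, 70.0], [86.0, 86.0, 72.0], [83.0, 83.0, 70.0], [83.0, 81.0, 73.0]]
top far L [[86.0, 88.0, 84.0], [78.0, 79.0, 78.0], [76.0, 77.0, 77.0], [75.0, 77.0, 77.0], [77.0, 79.0, 78.0]]
top far R [[62.0, 63.0, 65.0], [67.0, 69.0, 73.0], [66.0, 69.0, 71.0], [68.0, 70.0, 72.0], [73.0, 75.0, 76.0]]
top near L [[64.0, 62.0, 56.0], [74.0, 73.0, 68.0], [88.0, 89.0, 84.0], [100.0, 101.0, 96.0], [114.0, 116.0, 112.0]]
top near R [[47.0, 46.0, 41.0], [54.0, 53.0, 49.0], [74.0, 74.0, 71.0], [85.0, 85.0, 82.0], [95.0, 95.0, 92.0]]
9.1833
```

The frosted panel is on the +y face, and its lower-right corner (the -x side) is missing at rectified rows ≥276. So the label faces +y and the far slide at about (0.588,-0.192) is the target.

Moves only shift and yaw, so the tool can't tilt. I'll grip across the slide's width and pivot it in the fingers by levering it on its fixed clip until it lies level.

Emit:
apply_moves(
  moves=[
    [[0,0,0],-6.92],
    [[0,0,0],-6.92],
    [[0,0,0],-6.92],
    [[0,0,0],-6.92],
    [[0,0,0],-6.92],
  ],
)

```text
time_s: 9.6
tcp_pos: [0.5271, -0.4105, 0.2655]
ee_rot: [[-0.832, -0.554, -0.0], [-0.554, 0.832, -0.0], [0.0, 0.0, -1.0]]
wrist_force: [-0.0, -1.2, -0.1]
gripper_width: 0.692
gripper_force: 0.0
```

Emit:
apply_moves(
  moves=[
    [[0,0,0],-6.92],
    [[0,0,0],-6.92],
    [[0,0,0],-6.92],
    [[0,0,0],-6.92],
    [[0,0,0],-6.92],
  ],
)

```text
time_s: 10.02
tcp_pos: [0.5271, -0.4105, 0.2655]
ee_rot: [[-0.371, -0.929, -0.0], [-0.929, 0.371, -0.0], [0.0, 0.0, -1.0]]
wrist_force: [-0.4, -0.2, 0.2]
gripper_width: 0.687
gripper_force: 0.0
```

Emit:
apply_moves(
  moves=[
    [[0,0,0],-6.92],
    [[0,0,0],-6.92],
    [[0,0,0],-6.96],
    [[0,0,0],0],
    [[0,0,0],0],
  ],
)

```text
time_s: 10.43
tcp_pos: [0.5271, -0.4105, 0.2655]
ee_rot: [[-0.026, -1.0, -0.0], [-1.0, 0.026, 0.0], [-0.0, 0.0, -1.0]]
wrist_force: [0.9, 0.4, -0.1]
gripper_width: 0.687
gripper_force: 0.0
```

Emit:
apply_moves(
  moves=[
    [[-0.0315,-0.0079,0],0],
    [[-0.0315,-0.0079,0],0],
    [[-0.0315,-0.0079,0],0],
    [[-0.0315,-0.0079,0],0],
    [[-0.0315,-0.0079,0],0],
  ],
)

```text
time_s: 10.85
tcp_pos: [0.5703, -0.2526, 0.2657]
ee_rot: [[-0.026, -1.0, 0.0], [-1.0, 0.026, -0.0], [0.0, -0.0, -1.0]]
wrist_force: [1.2, -0.2, 0.5]
gripper_width: 0.69
gripper_force: 0.0
```

Emit:
apply_moves(
  moves=[
    [[-0.0315,-0.0079,0],0],
    [[-0.0315,-0.0079,0],0],
    [[0,0,0],0],
    [[0,0,0],0],
    [[0,0,0],0],
  ],
)

```text
time_s: 11.27
tcp_pos: [0.5874, -0.1914, 0.2657]
ee_rot: [[-0.024, -1.0, 0.0], [-1.0, 0.024, -0.0], [0.0, -0.0, -1.0]]
wrist_force: [-1.0, 0.2, -0.3]
gripper_width: 0.691
gripper_force: 0.0
```

Emit:
apply_moves(
  moves=[
    [[0,0,0.03],0],
    [[0,0,0.035],0],
    [[0,0,0.035],0],
    [[0,0,0.03],0],
    [[0,0,0.012],0],
  ],
)

```text
time_s: 11.68
tcp_pos: [0.5839, -0.1923, 0.1185]
ee_rot: [[-0.027, -1.0, -0.008], [-1.0, 0.027, 0.002], [-0.002, 0.008, -1.0]]
wrist_force: [-1.1, 0.5, 0.4]
gripper_width: 0.689
gripper_force: 0.0
```

```bash
python3 - <<'E'
from h import *
p=imaging.capture("scene");q=imaging.capture("top")
a=cv2.resize(p["frame"][90:220,260:400],None,fx=4,fy=4,interpolation=2)
cv2.imwrite("pics/c6.png",a);s=r.sense();print(s["tcp_pos"],s["joints"])
E
```

```text
[ 0.58496533 -0.19252723  0.12023408] [-3.18903193e+00  2.63006062e+01 -8.42475778e+00 -2.55194671e-02
 -5.56784582e+01  1.71049379e+00]
```

View pics/c6.png

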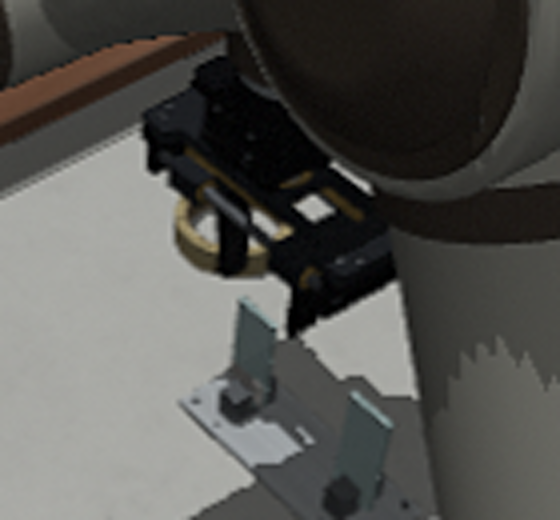

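Fingers at crop (232,270) and (295,330) straddle the far slide's top at (256,310). Descending and closing.

Emit:
apply_moves(
  moves=[
    [[0,0,0.018],0],
    [[0,0,0.02],0],
    [[0,0,0.016],0],
    [[0,0,0.01],0],
    [[0,0,0],0],
  ],
)

```text
time_s: 12.2
tcp_pos: [0.5867, -0.192, 0.0585]
ee_rot: [[-0.024, -1.0, -0.002], [-1.0, 0.024, 0.0], [-0.0, 0.002, -1.0]]
wrist_force: [-0.3, -0.2, -0.5]
gripper_width: 0.69
gripper_force: 0.0
```

Emit:
apply_moves(
  moves=[
    [[0,0,0],0],
    [[0,0,0],0],
    [[0,0,0],0],
    [[0,0,0],0],
    [[0,0,0],0],
  ],
  hand=0.03,
)

```text
time_s: 12.62
tcp_pos: [0.5879, -0.1914, 0.0605]
ee_rot: [[-0.023, -1.0, 0.002], [-1.0, 0.023, -0.0], [0.0, -0.002, -1.0]]
wrist_force: [0.6, -0.7, 2.1]
gripper_width: 0.409
gripper_force: 30.1
```

Emit:
apply_moves(
  moves=[
    [[0,0,0],0],
    [[0,0,0],0],
    [[0,0,0],0],
  ],
)

```text
time_s: 12.87
tcp_pos: [0.5879, -0.1914, 0.0604]
ee_rot: [[-0.022, -1.0, 0.001], [-1.0, 0.022, -0.0], [0.0, -0.001, -1.0]]
wrist_force: [-0.2, 1.0, 4.7]
gripper_width: 0.407
gripper_force: 30.0
```

Emit:
apply_moves(
  moves=[
    [[0,0,-0.004],0],
    [[0,0,-0.0045],0],
    [[0,0,-0.004],0],
    [[0,0,0],0],
    [[0,0,0],0],
  ],
)

```text
time_s: 13.28
tcp_pos: [0.5875, -0.1913, 0.0722]
ee_rot: [[-0.023, -1.0, 0.0], [-1.0, 0.023, 0.0], [-0.0, -0.0, -1.0]]
wrist_force: [1.0, -0.3, -1.0]
gripper_width: 0.409
gripper_force: 30.0
```

Emit:
apply_moves(
  moves=[
    [[0.006,0,0.0003],0],
    [[0.003,0,0.0004],0],
    [[0.003,0,0.0005],0],
    [[0.003,0,0.0007],0],
    [[0.003,0,0.001],0],
  ],
)

```text
time_s: 13.7
tcp_pos: [0.5874, -0.2075, 0.0701]
ee_rot: [[-0.022, -1.0, 0.001], [-1.0, 0.022, 0.002], [-0.002, -0.001, -1.0]]
wrist_force: [-0.8, 8.6, 7.5]
gripper_width: 0.409
gripper_force: 30.0
```

Reaction of 8.6 N: it's pivoting as planned. Continuing the arc.

Emit:
apply_moves(
  moves=[
    [[0.003,0,0.001],0],
    [[0.003,0,0.0013],0],
    [[0.003,0,0.0015],0],
    [[0.003,0,0.0017],0],
    [[0.003,0,0.002],0],
  ],
)

```text
time_s: 14.12
tcp_pos: [0.5877, -0.2238, 0.0638]
ee_rot: [[-0.021, -1.0, 0.002], [-1.0, 0.021, 0.0], [-0.0, -0.002, -1.0]]
wrist_force: [-2.3, 4.2, 11.0]
gripper_width: 0.405
gripper_force: 30.0
```

```bash
python3 - <<'E'
from h import *
p=imaging.capture("scene")
a=cv2.resize(p["frame"][130:220,280:380],None,fx=6,fy=6,interpolation=2)
cv2.imwrite("pics/c7.png",np.clip(a*1.4,0,255).astype(np.uint8));s=r.sense();print(s["tcp_pos"],s["wrist_force"],s["moment"])
E
```

```text
[ 0.58762002 -0.22443869  0.06352308] [-0.71770023  3.45243944  8.95168299] [1.4292566  0.57963287 0.03737063]
```

View pics/c7.png

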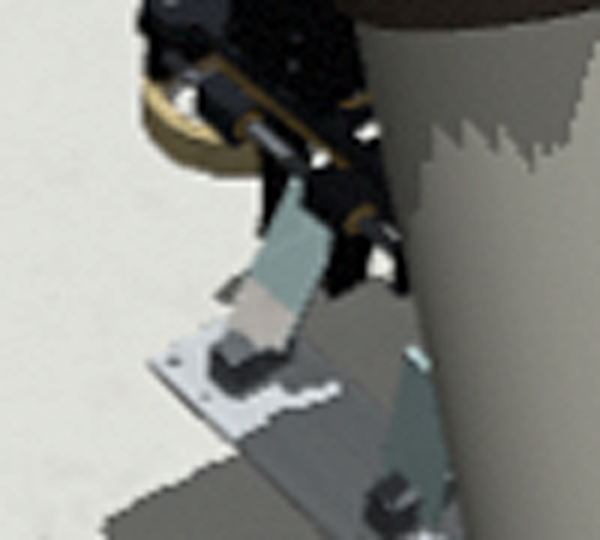

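The slide is tilted about 33° in the fingers, label side (brown band at crop (262,315)) facing up, with the notch at lower right (290,345). Continuing the arc around the clip's top edge.

Emit:
apply_moves(
  moves=[
    [[0.004,0,0.002],0],
    [[0.004,0,0.002],0],
    [[0.0035,0,0.0025],0],
    [[0.0035,0,0.004],0],
    [[0.0035,0,0.004],0],
  ],
)

```text
time_s: 14.58
tcp_pos: [0.5882, -0.2449, 0.0505]
ee_rot: [[-0.021, -1.0, 0.005], [-1.0, 0.021, -0.004], [0.004, -0.005, -1.0]]
wrist_force: [-1.8, -4.2, 13.3]
gripper_width: 0.404
gripper_force: 30.0
```

Emit:
apply_moves(
  moves=[
    [[0.003,0,0.004],0],
    [[0.0025,0,0.0045],0],
    [[0.0022,0,0.005],0],
    [[0.002,0,0.005],0],
  ],
)

```text
time_s: 14.92
tcp_pos: [0.5891, -0.2581, 0.034]
ee_rot: [[-0.02, -1.0, 0.008], [-1.0, 0.02, -0.008], [0.008, -0.008, -1.0]]
wrist_force: [-3.7, -15.9, 15.0]
gripper_width: 0.404
gripper_force: 30.2
```

Emit:
apply_moves(
  moves=[
    [[0.004,0,-0.001],0],
    [[0.004,0,0],0],
    [[0.001,0,0.003],0],
    [[0,0,0.003],0],
    [[0,0,0],0],
  ],
)

```text
time_s: 15.33
tcp_pos: [0.5864, -0.2634, 0.0242]
ee_rot: [[-0.021, -1.0, 0.001], [-1.0, 0.021, -0.003], [0.003, -0.001, -1.0]]
wrist_force: [-0.1, -7.3, 5.7]
gripper_width: 0.402
gripper_force: 30.0
```

```bash
python3 - <<'E'
from h import *
p=imaging.capture("scene")
a=cv2.resize(p["frame"][130:220,280:380],None,fx=6,fy=6,interpolation=2)
cv2.imwrite("pics/c8.png",np.clip(a*1.4,0,255).astype(np.uint8));s=r.sense();print(s["tcp_pos"],s["wrist_force"],s["moment"])
E
```

```text
[ 0.5863792  -0.26337397  0.02431323] [-0.60934346 -7.79156558  5.11574152] [-1.77153074  0.35211808  0.02873768]
```

View pics/c8.png

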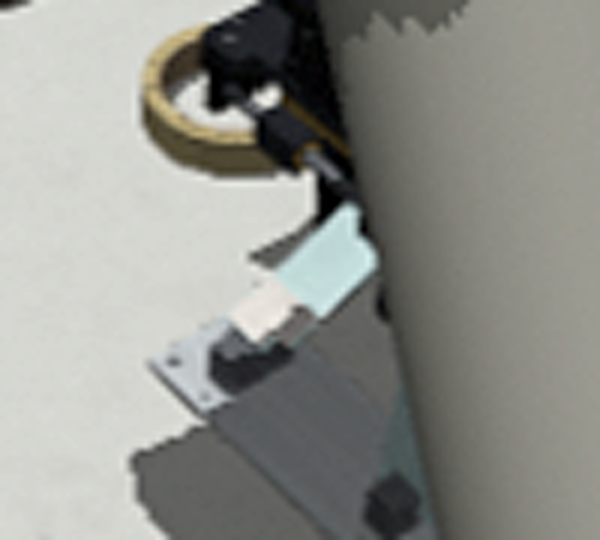

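The slide is nearly level now: frosted band at crop (265,305) resting by the clip, clear half at (330,260), hand just beyond. I'll lift off, shift 22 mm over the clip top and press it flat there. That was my tenth picture, so from here I check by numbers.

Emit:
apply_moves(
  moves=[
    [[0.001,0,-0.008],0],
    [[0,0,-0.01],0],
    [[-0.01,0,-0.002],0],
    [[-0.012,0,0],0],
    [[0,0,0],0],
  ],
)

```text
time_s: 15.8
tcp_pos: [0.586, -0.2376, 0.0434]
ee_rot: [[-0.021, -1.0, -0.001], [-1.0, 0.021, 0.001], [-0.001, 0.001, -1.0]]
wrist_force: [-0.5, 0.2, -0.6]
gripper_width: 0.405
gripper_force: 30.0
```

Emit:
apply_moves(
  moves=[
    [[0,0,0.008],0],
    [[0,0,0.007],0],
    [[0,0,0.004],0],
    [[0,0,0.003],0],
    [[0,0,0],0],
  ],
)

```text
time_s: 16.22
tcp_pos: [0.5858, -0.2406, 0.0206]
ee_rot: [[-0.023, -1.0, -0.002], [-1.0, 0.023, 0.0], [-0.0, 0.002, -1.0]]
wrist_force: [0.1, 2.2, 1.9]
gripper_width: 0.403
gripper_force: 30.0
```

Emit:
apply_moves(
  moves=[
    [[0,0,0.002],0],
    [[0,0,0.002],0],
    [[0,0,0],0],
  ],
)

```text
time_s: 16.47
tcp_pos: [0.5865, -0.2408, 0.0176]
ee_rot: [[-0.023, -1.0, 0.0], [-1.0, 0.023, -0.0], [0.0, -0.0, -1.0]]
wrist_force: [-0.8, 0.1, 3.1]
gripper_width: 0.407
gripper_force: 30.0
```

Emit:
apply_moves(
  moves=[
    [[0,0,0.002],0],
    [[0,0,0.001],0],
    [[0,0,0],0],
  ],
)

```text
time_s: 16.72
tcp_pos: [0.5867, -0.241, 0.0149]
ee_rot: [[-0.023, -1.0, 0.001], [-1.0, 0.023, -0.001], [0.001, -0.001, -1.0]]
wrist_force: [0.4, -1.1, 3.3]
gripper_width: 0.407
gripper_force: 30.0
```

Emit:
apply_moves(
  moves=[
    [[0,0,0.0015],0],
    [[0,0,0],0],
    [[0,0,0],0],
  ],
)

```text
time_s: 16.97
tcp_pos: [0.5866, -0.2405, 0.0132]
ee_rot: [[-0.023, -1.0, 0.001], [-1.0, 0.023, -0.0], [0.0, -0.001, -1.0]]
wrist_force: [-0.2, -0.8, 3.2]
gripper_width: 0.408
gripper_force: 29.9
```

Emit:
apply_moves(
  moves=[
    [[0,0,0.0015],0],
    [[0,0,0],0],
    [[0,0,0],0],
  ],
)

```text
time_s: 17.22
tcp_pos: [0.5865, -0.2404, 0.0116]
ee_rot: [[-0.023, -1.0, 0.0], [-1.0, 0.023, 0.0], [-0.0, -0.0, -1.0]]
wrist_force: [0.0, -1.0, 3.0]
gripper_width: 0.4
gripper_force: 30.0
```

Emit:
apply_moves(
  moves=[
    [[0,0,-0.02],0],
    [[0,0,-0.03],0],
    [[0,0,-0.03],0],
    [[0,0,-0.03],0],
    [[0,0,-0.02],0],
  ],
)

```text
time_s: 17.63
tcp_pos: [0.5866, -0.2403, 0.1438]
ee_rot: [[-0.022, -1.0, 0.001], [-1.0, 0.022, -0.0], [0.0, -0.001, -1.0]]
wrist_force: [0.7, -0.1, -0.4]
gripper_width: 0.407
gripper_force: 30.1
```

Emit:
apply_moves(
  moves=[
    [[0,0,0],0],
    [[0,0,0],0],
  ],
)

```text
time_s: 17.8
tcp_pos: [0.5862, -0.2401, 0.142]
ee_rot: [[-0.023, -1.0, 0.001], [-1.0, 0.023, 0.001], [-0.001, -0.001, -1.0]]
wrist_force: [-0.2, 0.2, -1.4]
gripper_width: 0.405
gripper_force: 30.1
```

```bash
cat >> h.py <<'E'
def slideparts(tcp,R,F=1):
    # tool-frame: axis of frosted end = -tool x when level ; x=[phi(deg, frosted end up +), along (m), up (m)]
    def f(x):
        ph=np.radians(x[0]); fr=-np.cos(ph)*R[:,0]-np.sin(ph)*R[:,2]; n=-np.cos(ph)*R[:,2]+np.sin(ph)*R[:,0]
        g=tcp-.019*R[:,2]; c=g+x[1]*fr-x[2]*R[:,2]
        return fr,n,c
    return f
def slidefit(views,tcp,R):
    f=slideparts(tcp,R)
    def V(x):
        fr,n,c=f(x);return np.array([c+a*.045*fr+b*.0025*n+d*.018*R[:,1] for a in(-1,1) for b in(-1,1) for d in(-1,1)])
    def cost(x):
        s=0
        for p,m in views:
            im=np.zeros((1680,2240),np.uint8)
            cv2.fillConvexPoly(im,cv2.convexHull(((proj(p,V(x))+.5)*4-.5).round().astype(np.int32)),1)
            im=cv2.resize(im.astype(np.float32),(560,420),interpolation=cv2.INTER_AREA)
            s+=np.abs(im-m).sum()/m.sum()
        return s
    best=None
    for ph in(-20,0,20):
        S=np.array([[ph,.02,0]]*4,float);S[1,0]+=12;S[2,1]+=.008;S[3,2]+=.006
        o=minimize(cost,S[0],method="Nelder-Mead",options=dict(initial_simplex=S,xatol=1e-3,fatol=1e-4))
        print(ph,o.x.round(4),round(o.fun,3))
        if best is None or o.fun<best.fun:best=o
    return best.x,best.fun,V(best.x)
E
python3 - <<'E'
from h import *
s=r.sense();tcp=np.array(s["tcp_pos"]);R=np.array(s["ee_rot"]);print(tcp.round(4))
for n in["scene","top"]:
    p=imaging.capture(n)
    for o in models.place_of(p,"slide")[:2]+models.place_of(p,"frosted_end")[:2]:
        uv=np.array(o["at"])*[560,420];print(n,round(o["confidence"],2),uv.round(1),atz(p,uv,tcp[2]+.019)[0].round(3))
    c=models.cut_out(p,"slide")
    for q in c[:2]: print(" cut",round(q["confidence"],2),np.round(np.array(q["extent"])*[560,420,560,420]),q["region"].sum())
    if n=="scene" and c: x,f,V=slidefit([(p,c[0]["region"].astype(np.float32))],tcp,R); print(x,f); cv2.imwrite("pics/z.png",p["frame"]); np.savez("z.npz",m=c[0]["region"])
E
```

```text
[ 0.5862 -0.2401  0.142 ]
scene 0.85 [331.2 144.5] [ 0.6   -0.221  0.161]
scene 0.79 [318.  158.5] [ 0.581 -0.158  0.161]
 cut 0.72 [313. 134.  31.  27.] 362
-20 [-2.9727  0.0419  0.0089] 0.213
0 [-5.9063  0.0421  0.0115] 0.218
20 [-8.2065  0.0386  0.0127] 0.212
[-8.206451    0.03863799  0.01265231] 0.2121892273426056
top 0.57 [370.9 205.6] [ 0.585 -0.204  0.161]
top 0.55 [351.1 203.8] [ 0.588 -0.157  0.161]
```

```bash
cat >> h.py <<'E'
def tri(obs):
    A=np.zeros((3,3));b=np.zeros(3)
    for p,uv in obs:
        e,v=ray(p,uv);v=v[0]/np.linalg.norm(v[0]);M=np.eye(3)-np.outer(v,v);A+=M;b+=M@e
    X=np.linalg.solve(A,b);return X,[np.round(proj(p,X)[0]-uv,1).tolist() for p,uv in obs]
def look(n=2):
    D={"slide":[],"frosted_end":[]}
    for _ in range(n):
        for c in["scene","top"]:
            p=imaging.capture(c)
            for t in D:
                o=models.place_of(p,t)
                if o: D[t].append((p,np.array(o[0]["at"])*[560,420]))
    for t in D:
        if len(D[t])>1: X,e=tri(D[t]);print(t,X.round(4),e)
    s=r.sense();print("tcp",np.round(s["tcp_pos"],4),np.round(s["time_s"],2))
E
python3 - <<'E'
from h import *
look(3)
# mask-based: edge of region in slide plane at different z
m=np.load("z.npz")["m"];p=imaging.capture("scene")
ys,xs=np.nonzero(m);W=atz(p,np.c_[xs,ys],.161)
print("mask x/y range at .161",W.min(0).round(3),W.max(0).round(3))
c=cv2.approxPolyDP(cv2.convexHull(np.c_[xs,ys].astype(np.float32)),2,True).reshape(-1,2);print(c.tolist(),atz(p,c,.161).round(3).tolist())
E
```

```text
slide [ 0.5859 -0.2064  0.1668] [[-1.3, -0.9], [-0.4, 0.6], [0.5, 0.7], [1.8, -0.6], [1.3, 0.2], [-1.8, -0.3]]
frosted_end [ 0.5811 -0.1515  0.1712] [[-2.0, 1.0], [-0.1, -0.6], [-1.5, -0.1], [0.1, 0.7], [1.4, -1.0], [1.6, 1.5]]
tcp [ 0.5863 -0.2405  0.1417] 19.1
mask x/y range at .161 [ 0.568 -0.256  0.161] [ 0.618 -0.158  0.161]
[[342.0, 143.0], [341.0, 147.0], [325.0, 159.0], [313.0, 154.0], [335.0, 136.0]] [[0.586, -0.247, 0.161], [0.577, -0.234, 0.161], [0.569, -0.171, 0.161], [0.601, -0.159, 0.161], [0.618, -0.252, 0.161]]
```

The slide is close to level: frosted end at z 0.171, centre at 0.167, gripped about 35 mm from its centre in the clear half. Turning +68.9° and carrying it to the pad.

Emit:
apply_moves(
  moves=[
    [[0,0,-0.01],6.89],
    [[0,0,-0.01],6.89],
    [[0,0,0],6.89],
    [[0,0,0],6.89],
    [[0,0,0],6.89],
  ],
)

```text
time_s: 19.57
tcp_pos: [0.5864, -0.2405, 0.1619]
ee_rot: [[-0.589, -0.808, 0.0], [-0.808, 0.589, -0.0], [-0.0, -0.0, -1.0]]
wrist_force: [-0.4, -0.9, -1.3]
gripper_width: 0.403
gripper_force: 30.1
```

Emit:
apply_moves(
  moves=[
    [[0,0,0],6.89],
    [[0,0,0],6.89],
    [[0,0,0],6.89],
    [[0,0,0],6.89],
    [[0,0,0],6.89],
  ],
)

```text
time_s: 19.98
tcp_pos: [0.5863, -0.2405, 0.1616]
ee_rot: [[-0.943, -0.333, -0.0], [-0.333, 0.943, 0.0], [0.0, 0.0, -1.0]]
wrist_force: [-0.4, 0.0, 0.1]
gripper_width: 0.407
gripper_force: 30.1
```

Emit:
apply_moves(
  moves=[
    [[0,0.01,0],0],
    [[-0.001,0.02,0],0],
    [[-0.002,0.028,0],0],
    [[-0.002,0.03,0],0],
    [[-0.002,0.03,0],0],
  ],
)

```text
time_s: 20.4
tcp_pos: [0.552, -0.1258, 0.1616]
ee_rot: [[-0.94, -0.341, -0.0], [-0.341, 0.94, 0.0], [0.0, 0.0, -1.0]]
wrist_force: [0.9, -0.3, -0.9]
gripper_width: 0.402
gripper_force: 30.1
```

Emit:
apply_moves(
  moves=[
    [[-0.002,0.03,0],0],
    [[-0.002,0.03,0],0],
    [[-0.002,0.03,0],0],
    [[-0.002,0.03,0],0],
    [[-0.002,0.03,0],0],
  ],
)

```text
time_s: 20.82
tcp_pos: [0.5104, 0.0191, 0.1619]
ee_rot: [[-0.94, -0.342, 0.0], [-0.342, 0.94, 0.0], [-0.0, 0.0, -1.0]]
wrist_force: [0.4, 0.8, -0.2]
gripper_width: 0.406
gripper_force: 30.1
```

Emit:
apply_moves(
  moves=[
    [[-0.002,0.03,0],0],
    [[-0.002,0.03,0],0],
    [[-0.002,0.03,0],0],
    [[-0.002,0.03,0],0],
    [[-0.002,0.03,0],0],
  ],
)

```text
time_s: 21.23
tcp_pos: [0.4689, 0.1635, 0.1619]
ee_rot: [[-0.94, -0.342, 0.0], [-0.342, 0.94, 0.0], [-0.0, 0.0, -1.0]]
wrist_force: [1.1, -0.5, -0.5]
gripper_width: 0.404
gripper_force: 30.1
```

Emit:
apply_moves(
  moves=[
    [[-0.002,0.025,0],0],
    [[-0.001,0.018,0],0],
    [[0,0.01,0],0],
    [[0,0,0],0],
    [[0,0,0],0],
  ],
)

```text
time_s: 21.65
tcp_pos: [0.4545, 0.2128, 0.1616]
ee_rot: [[-0.94, -0.341, -0.0], [-0.341, 0.94, -0.0], [0.0, -0.0, -1.0]]
wrist_force: [0.1, 0.5, 0.8]
gripper_width: 0.402
gripper_force: 30.1
```

```bash
python3 - <<'E'
from h import *
look(3)
E
```

```text
slide [0.4611 0.1334 0.4864] [[-81.9, -21.7], [15.8, 20.4], [15.3, 20.9], [16.0, 20.7]]
frosted_end [0.4843 0.1412 0.4888] [[-91.4, -28.6], [16.1, 25.0], [18.2, 24.9], [18.7, 22.3]]
tcp [0.455  0.2128 0.1616] 22.55
```

Emit:
apply_moves(
  moves=[
    [[0,0.01,0.015],0],
    [[0,0.01,0.025],0],
    [[0,0,0.025],0],
    [[0,0,0.015],0],
    [[0,0,0],0],
  ],
)

```text
time_s: 22.97
tcp_pos: [0.4462, 0.2301, 0.0785]
ee_rot: [[-0.941, -0.338, -0.006], [-0.338, 0.941, -0.005], [0.007, -0.003, -1.0]]
wrist_force: [-0.6, -0.5, -0.5]
gripper_width: 0.4
gripper_force: 30.1
```

```bash
python3 - <<'E'
from h import *
print(r.sense()["tcp_pos"],r.sense()["wrist_force"],r.sense()["joints"])
for n in["scene","top","scene","top"]:
    p=imaging.capture(n)
    for t in["slide","frosted_end","pad"]:
        for o in models.place_of(p,t)[:2]:
            uv=np.array(o["at"])*[560,420];print(n,t,round(o["confidence"],2),uv.round(1),atz(p,uv,0 if t=="pad" else .103)[0].round(3))
    for q in models.cut_out(p,"slide")[:2]: print(" cut",round(q["confidence"],2),np.round(np.array(q["extent"])*[560,420,560,420]),q["region"].sum())
    cv2.imwrite(f"pics/end_{n}.png",p["frame"])
E
```

```text
[0.44617023 0.23014751 0.07848107] [-0.58947977 -0.49935991 -0.46156728] [ 4.58193780e+01  1.96302848e+01 -2.71970356e+01 -6.11544555e-02
 -4.35939593e+01 -1.15994346e+02]
scene frosted_end 0.53 [158.2 235.4] [0.659 0.268 0.103]
scene pad 0.96 [215.3 301.7] [0.482 0.234 0.   ]
top slide 0.68 [182.5 247.8] [0.475 0.25  0.103]
top frosted_end 0.63 [175.7 228.2] [0.523 0.269 0.103]
scene pad 0.76 [215.3 303.1] [0.479 0.236 0.   ]
top slide 0.44 [183.6 248.8] [0.472 0.247 0.103]
top frosted_end 0.44 [176.1 228.9] [0.521 0.268 0.103]
top pad 0.6 [192.9 243.1] [0.485 0.245 0.   ]
 cut 0.56 [175. 227.  16.  17.] 170
```

Top view puts the slide centre at (0.474,0.249) and the frosted end at (0.522,0.269), pointing at the bar at about 22°, so position and heading are good. I'll check the level from edge slopes in the unobstructed scene frame saved earlier.

```bash
python3 - <<'E'
from h import *
im=cv2.imread("pics/z.png");p=imaging.capture("scene")
g=cv2.cvtColor(im,cv2.COLOR_BGR2GRAY)
x0,y0,k=295,120,4
c=cv2.resize(g[y0:y0+55,x0:x0+65],None,fx=k,fy=k,interpolation=cv2.INTER_CUBIC)
L=cv2.createLineSegmentDetector().detect(c)[0].reshape(-1,4)
for l in L:
    q=(l+.5)/k-.5+[x0,y0,x0,y0];d=q[2:]-q[:2]
    if np.hypot(*d)>6: print("seg",q.round(1),"ang",round(np.degrees(np.arctan2(d[1],d[0]))%180,1),"len",round(np.hypot(*d),1))
for ph in(-15,-10,-5,0,5,10,15):
    a=np.radians(ph);f=np.array([.023*np.cos(a),np.cos(a),np.sin(a)])
    for s in(.018,-.018):
        A=np.array([.5865+s,-.155,.168]);q=proj(p,[A,A-.06*f]);d=q[1]-q[0]
        print(ph,s,q.round(1).tolist(),round(np.degrees(np.arctan2(d[1],d[0]))%180,1),end=" | ")
    print()
E
```

```text
seg [350.8 143.9 349.3 153.1] ang 99.4 len 9.4
seg [336.8 134.  331.7 138.2] ang 140.3 len 6.7
seg [311.7 152.2 319.1 158.3] ang 39.6 len 9.5
seg [326.2 128.8 318.4 122.9] ang 37.4 len 9.8
seg [341.5 155.  342.4 148. ] ang 97.6 len 7.0
seg [349.4 152.9 342.8 157. ] ang 148.4 len 7.7
seg [343.7 142.6 338.1 138.5] ang 36.8 len 6.9
seg [330.5 138.8 330.2 127.6] ang 88.5 len 11.2
seg [323.9 141.9 315.3 140.8] ang 7.2 len 8.6
seg [331.7 174.2 345.9 166.3] ang 151.1 len 16.2
seg [320.3 160.2 307.2 156.3] ang 16.7 len 13.6
seg [328.3 156.1 342.4 144.2] ang 140.1 len 18.4
seg [315.7 141.  308.  145. ] ang 152.6 len 8.7
seg [303.1 150.7 302.6 142.9] ang 85.7 len 7.7
seg [308.3 138.3 313.6 134.8] ang 146.2 len 6.3
seg [314.8 134.7 323.5 135.4] ang 5.0 len 8.7
seg [341.9 146.6 334.1 152.9] ang 141.1 len 10.0
seg [307.8 156.4 303.  150.4] ang 51.3 len 7.7
seg [303.4 146.3 311.6 152.9] ang 38.7 len 10.6
seg [336.  128.  330.1 123.9] ang 34.8 len 7.3
seg [342.2 126.8 333.7 120.2] ang 37.6 len 10.7
seg [331.2 120.6 338.3 126. ] ang 37.0 len 9.0
-15 0.018 [[311.2, 152.0], [329.0, 138.4]] 142.6 | -15 -0.018 [[320.6, 159.7], [338.5, 145.8]] 142.3 | 
-10 0.018 [[311.2, 152.0], [329.1, 139.7]] 145.6 | -10 -0.018 [[320.6, 159.7], [338.6, 147.2]] 145.2 | 
-5 0.018 [[311.2, 152.0], [329.1, 141.1]] 148.8 | -5 -0.018 [[320.6, 159.7], [338.6, 148.6]] 148.3 | 
0 0.018 [[311.2, 152.0], [329.0, 142.6]] 152.3 | 0 -0.018 [[320.6, 159.7], [338.4, 150.1]] 151.6 | 
5 0.018 [[311.2, 152.0], [328.7, 144.2]] 156.0 | 5 -0.018 [[320.6, 159.7], [338.1, 151.6]] 155.2 | 
10 0.018 [[311.2, 152.0], [328.3, 145.8]] 160.1 | 10 -0.018 [[320.6, 159.7], [337.7, 153.2]] 159.1 | 
15 0.018 [[311.2, 152.0], [327.8, 147.4]] 164.6 | 15 -0.018 [[320.6, 159.7], [337.1, 154.8]] 163.5 |
```

Long edges sit at about 140° in the picture, against 152° for level, so the frosted end may be drooping about 18°. Intersecting the corner rays with the known side planes to settle it.

```bash
python3 - <<'E'
from h import *
p=imaging.capture("scene")
def xp(uv,x):
    e,v=ray(p,uv);return (e+v*((x-e[0])/v[:,0])[:,None])[0].round(4)
for nm,uv,x in [("near c",(322.4,161.),.5684),("near mid",(335,150.4),.5684),("near back",(342.4,144.2),.5684),("far c",(313.2,153.4),.6044),("far mid",(331.7,138.2),.6044),("far back",(336.8,134.),.6044)]:
    print(nm,xp([uv],x),xp([uv],x-.003))
q=imaging.capture("top");s=r.sense();T=np.array(s["tcp_pos"]);print(T)
g=cv2.cvtColor(q["frame"],cv2.COLOR_BGR2GRAY);x0,y0,k=155,210,4
c=cv2.resize(g[y0:y0+60,x0:x0+60],None,fx=k,fy=k,interpolation=cv2.INTER_CUBIC)
for l in cv2.createLineSegmentDetector().detect(c)[0].reshape(-1,4):
    w=(l+.5)/k-.5+[x0,y0,x0,y0];d=w[2:]-w[:2]
    if np.hypot(*d)>5: print("seg",w.round(1),round(np.degrees(np.arctan2(d[1],d[0]))%180,1),atz(q,w.reshape(2,2),.1)[:,:2].round(3).tolist())
E
```

```text
near c [ 0.5684 -0.1621  0.1594] [ 0.5654 -0.1589  0.1636]
near mid [ 0.5684 -0.2036  0.1723] [ 0.5654 -0.2002  0.1764]
near back [ 0.5684 -0.2282  0.1798] [ 0.5654 -0.2247  0.1839]
far c [ 0.6044 -0.1625  0.1588] [ 0.6014 -0.1595  0.1627]
far mid [ 0.6044 -0.2246  0.1772] [ 0.6014 -0.2213  0.181 ]
far back [ 0.6044 -0.2419  0.1823] [ 0.6014 -0.2385  0.1861]
[0.4482181  0.23162065 0.08163191]
seg [180.  242.3 190.3 239.3] 163.5 [[0.488, 0.258], [0.496, 0.232]]
seg [154.8 243.  171.  242.7] 178.9 [[0.485, 0.321], [0.486, 0.28]]
seg [174.6 243.6 178.8 246.4] 33.1 [[0.484, 0.271], [0.478, 0.26]]
seg [200.3 213.7 206.3 232.4] 72.4 [[0.56, 0.209], [0.514, 0.192]]
seg [206.8 235.2 214.4 232.6] 161.4 [[0.507, 0.191], [0.514, 0.172]]
seg [169.4 223.4 199.9 213.2] 161.6 [[0.534, 0.286], [0.562, 0.21]]
seg [184.9 227.  174.3 230.8] 160.2 [[0.526, 0.246], [0.516, 0.273]]
seg [178.2 249.2 174.1 246.1] 36.4 [[0.471, 0.261], [0.478, 0.272]]
seg [180.  224.6 174.1 226.9] 158.4 [[0.532, 0.259], [0.526, 0.273]]
seg [198.1 222.9 186.  227. ] 161.2 [[0.537, 0.214], [0.526, 0.244]]
seg [203.  236.  198.8 223.3] 72.0 [[0.505, 0.2], [0.536, 0.212]]
seg [172.  235.5 168.6 224.9] 72.0 [[0.504, 0.278], [0.531, 0.288]]
seg [214.1 266.8 208.5 268.8] 160.4 [[0.429, 0.17], [0.424, 0.184]]
seg [173.8 235.3 175.6 242.5] 75.7 [[0.505, 0.274], [0.487, 0.268]]
```

The slide droops about 16° at the frosted end, and it pivots about 18 mm above the nominal grasp point. The first press overhung the clip, so I'm going back to press the frosted end on the clip top with the fingers outside the foot plate.

Emit:
apply_moves(
  moves=[
    [[0,-0.01,-0.02],0],
    [[0.001,-0.02,-0.03],0],
    [[0.002,-0.026,-0.03],0],
    [[0.002,-0.03,0],0],
    [[0.002,-0.03,0],0],
  ],
)

```text
time_s: 24.53
tcp_pos: [0.4822, 0.1199, 0.164]
ee_rot: [[-0.94, -0.34, 0.005], [-0.34, 0.94, 0.003], [-0.005, 0.001, -1.0]]
wrist_force: [0.0, -0.6, -1.8]
gripper_width: 0.404
gripper_force: 30.1
```

Emit:
apply_moves(
  moves=[
    [[0.002,-0.03,0],0],
    [[0.002,-0.03,0],0],
    [[0.002,-0.03,0],0],
    [[0.002,-0.03,0],0],
    [[0.002,-0.03,0],0],
  ],
)

```text
time_s: 24.95
tcp_pos: [0.5224, -0.0259, 0.1617]
ee_rot: [[-0.941, -0.339, 0.0], [-0.339, 0.941, 0.0], [-0.0, 0.0, -1.0]]
wrist_force: [0.3, -0.0, 0.2]
gripper_width: 0.404
gripper_force: 30.1
```

Emit:
apply_moves(
  moves=[
    [[0.002,-0.03,0],0],
    [[0.002,-0.03,0],0],
    [[0.002,-0.03,0],0],
    [[0.002,-0.03,0],0],
    [[0.002,-0.03,0],0],
  ],
)

```text
time_s: 25.37
tcp_pos: [0.5638, -0.1704, 0.1615]
ee_rot: [[-0.941, -0.339, -0.0], [-0.339, 0.941, 0.0], [0.0, 0.0, -1.0]]
wrist_force: [0.5, 0.7, 0.8]
gripper_width: 0.404
gripper_force: 30.1
```

Emit:
apply_moves(
  moves=[
    [[0.002,-0.03,0],0],
    [[0.001,-0.025,0],0],
    [[0,-0.02,0],0],
    [[0,0,0],-6.89],
    [[0,0,0],-6.89],
  ],
)

```text
time_s: 25.78
tcp_pos: [0.5862, -0.242, 0.1608]
ee_rot: [[-0.831, -0.556, -0.001], [-0.556, 0.831, 0.0], [0.001, 0.001, -1.0]]
wrist_force: [0.1, 0.3, -0.6]
gripper_width: 0.404
gripper_force: 30.1
```

Emit:
apply_moves(
  moves=[
    [[0,0,0],-6.89],
    [[0,0,0],-6.89],
    [[0,0,0],-6.89],
    [[0,0,0],-6.89],
    [[0,0,0],-6.89],
  ],
)

```text
time_s: 26.2
tcp_pos: [0.5862, -0.2405, 0.1613]
ee_rot: [[-0.369, -0.93, -0.001], [-0.93, 0.369, 0.0], [0.0, 0.001, -1.0]]
wrist_force: [-0.2, -0.5, -0.2]
gripper_width: 0.404
gripper_force: 30.1
```

Emit:
apply_moves(
  moves=[
    [[0,0,0],-6.89],
    [[0,0,0],-6.89],
    [[0,0,0],-6.89],
    [[0,0,0],0],
    [[0,0,0],0],
  ],
)

```text
time_s: 26.62
tcp_pos: [0.5862, -0.2404, 0.1615]
ee_rot: [[-0.026, -1.0, -0.0], [-1.0, 0.026, 0.0], [-0.0, 0.0, -1.0]]
wrist_force: [0.6, -0.2, -0.5]
gripper_width: 0.401
gripper_force: 30.1
```

Emit:
apply_moves(
  moves=[
    [[0.009,0,0],0],
    [[0.009,0,0.02],0],
    [[0,0,0.035],0],
    [[0,0,0.035],0],
    [[0,0,0.025],0],
  ],
)

```text
time_s: 27.03
tcp_pos: [0.5844, -0.2589, 0.0439]
ee_rot: [[-0.026, -1.0, -0.003], [-1.0, 0.026, 0.001], [-0.001, 0.003, -1.0]]
wrist_force: [-0.7, -0.1, -0.2]
gripper_width: 0.407
gripper_force: 30.1
```

Emit:
apply_moves(
  moves=[
    [[0,0,0.013],0],
    [[0,0,0.006],0],
    [[0,0,0.002],0],
    [[0,0,0],0],
  ],
)

```text
time_s: 27.37
tcp_pos: [0.5863, -0.259, 0.0259]
ee_rot: [[-0.023, -1.0, 0.001], [-1.0, 0.023, -0.0], [0.0, -0.001, -1.0]]
wrist_force: [-0.3, -0.9, 0.2]
gripper_width: 0.404
gripper_force: 30.1
```

Emit:
apply_moves(
  moves=[
    [[0,0,0.002],0],
    [[0,0,0.002],0],
    [[0,0,0.002],0],
    [[0,0,0],0],
  ],
)

```text
time_s: 27.7
tcp_pos: [0.586, -0.2585, 0.02]
ee_rot: [[-0.023, -1.0, 0.001], [-1.0, 0.023, 0.0], [-0.0, -0.001, -1.0]]
wrist_force: [-0.6, 0.3, -0.6]
gripper_width: 0.405
gripper_force: 30.1
```

Emit:
apply_moves(
  moves=[
    [[0,0,0.0015],0],
    [[0,0,0.0015],0],
    [[0,0,0],0],
  ],
)

```text
time_s: 27.95
tcp_pos: [0.586, -0.2585, 0.0166]
ee_rot: [[-0.023, -1.0, 0.0], [-1.0, 0.023, -0.0], [0.0, -0.0, -1.0]]
wrist_force: [0.6, -0.4, 0.5]
gripper_width: 0.407
gripper_force: 30.0
```

Emit:
apply_moves(
  moves=[
    [[0,0,0.0015],0],
    [[0,0,0.0015],0],
    [[0,0,0],0],
  ],
)

```text
time_s: 28.2
tcp_pos: [0.5863, -0.2589, 0.014]
ee_rot: [[-0.023, -1.0, 0.001], [-1.0, 0.023, -0.001], [0.001, -0.001, -1.0]]
wrist_force: [-0.6, -1.1, 3.2]
gripper_width: 0.407
gripper_force: 30.0
```

Emit:
apply_moves(
  moves=[
    [[0.001,0,0.0015],0],
    [[0,0,0.0015],0],
    [[0,0,0],0],
  ],
)

```text
time_s: 28.45
tcp_pos: [0.5861, -0.2597, 0.0106]
ee_rot: [[-0.023, -1.0, 0.0], [-1.0, 0.023, -0.0], [0.0, -0.0, -1.0]]
wrist_force: [0.2, -1.0, 2.8]
gripper_width: 0.404
gripper_force: 30.0
```

Emit:
apply_moves(
  moves=[
    [[0.001,0,0.0015],0],
    [[0,0,0.0015],0],
    [[0.001,0,0.0015],0],
    [[0,0,0.0015],0],
    [[0,0,0],0],
  ],
)

```text
time_s: 28.87
tcp_pos: [0.5857, -0.2615, 0.0042]
ee_rot: [[-0.023, -1.0, -0.0], [-1.0, 0.023, 0.0], [-0.0, 0.0, -1.0]]
wrist_force: [0.3, 0.5, 2.6]
gripper_width: 0.404
gripper_force: 30.0
```

Emit:
apply_moves(
  moves=[
    [[0,0,0.0015],0],
    [[0,0,0.0015],0],
    [[0,0,0],0],
    [[0,0,0],0],
  ],
)

```text
time_s: 29.2
tcp_pos: [0.5858, -0.2618, 0.0016]
ee_rot: [[-0.023, -1.0, -0.0], [-1.0, 0.023, -0.0], [0.0, 0.0, -1.0]]
wrist_force: [-0.2, -1.7, 2.7]
gripper_width: 0.405
gripper_force: 30.0
```

Emit:
apply_moves(
  moves=[
    [[0,0,-0.02],0],
    [[0,0,-0.03],0],
    [[0,0,-0.035],0],
    [[0,0,-0.035],0],
    [[-0.01,0,-0.02],0],
  ],
)

```text
time_s: 29.62
tcp_pos: [0.5872, -0.2528, 0.1453]
ee_rot: [[-0.024, -1.0, 0.005], [-1.0, 0.024, -0.002], [0.002, -0.005, -1.0]]
wrist_force: [0.8, 0.3, 0.3]
gripper_width: 0.402
gripper_force: 30.0
```

Emit:
apply_moves(
  moves=[
    [[-0.011,0,0],0],
    [[0,0,0],0],
    [[0,0,0],0],
  ],
)

```text
time_s: 29.87
tcp_pos: [0.5853, -0.2396, 0.1403]
ee_rot: [[-0.022, -1.0, -0.003], [-1.0, 0.022, 0.001], [-0.001, 0.003, -1.0]]
wrist_force: [0.2, -0.9, -0.1]
gripper_width: 0.406
gripper_force: 30.0
```

```bash
python3 - <<'E'
from h import *
p=imaging.capture("scene");T=np.array(r.sense()["tcp_pos"]);print(T.round(4))
cv2.imwrite("pics/z2.png",p["frame"])
g=cv2.cvtColor(p["frame"],cv2.COLOR_BGR2GRAY);x0,y0,k=295,115,4
c=cv2.resize(g[y0:y0+60,x0:x0+65],None,fx=k,fy=k,interpolation=cv2.INTER_CUBIC)
for l in cv2.createLineSegmentDetector().detect(c)[0].reshape(-1,4):
    q=(l+.5)/k-.5+[x0,y0,x0,y0];d=q[2:]-q[:2];a=np.degrees(np.arctan2(d[1],d[0]))%180
    if np.hypot(*d)>5:
        o=""
        if 130<a<165:
            for s in(.018,-.018):
                e,v=ray(p,q.reshape(2,2));X=e+v*((T[0]+s-e[0])/v[:,0])[:,None]
                o+=f" s{s}: {X[:,1:].round(4).tolist()} tilt {np.degrees(np.arctan2(X[1,2]-X[0,2],X[1,1]-X[0,1])):.1f}"
        print(q.round(1),round(a,1),round(np.hypot(*d),1),o)
E
```

```text
[ 0.5851 -0.24    0.1398]
[349.8 127.2 354.6 125.1] 157.0 5.3  s0.018: [[-0.2877, 0.183], [-0.3063, 0.1807]] tilt -173.1 s-0.018: [[-0.2437, 0.2282], [-0.261, 0.2261]] tilt -173.1
[351.1 144.7 348.8 155. ] 103.0 10.5 
[318.9 118.2 323.9 115.8] 154.6 5.6  s0.018: [[-0.169, 0.2689], [-0.1851, 0.2682]] tilt -177.9 s-0.018: [[-0.133, 0.3082], [-0.148, 0.3076]] tilt -177.9
[318.8 124.8 319.4 119.7] 97.3 5.2 
[326.1 129.6 319.1 124.1] 37.9 8.9 
[341.4 155.9 343.6 143.4] 99.9 12.7 
[348.4 154.6 343.4 157.1] 153.0 5.6  s0.018: [[-0.3038, 0.0748], [-0.2837, 0.0764]] tilt 4.6 s-0.018: [[-0.2586, 0.1273], [-0.2399, 0.1288]] tilt 4.6
[330.5 138.8 330.3 128.2] 89.0 10.6 
[337.7 134.  330.9 139.1] 142.9 8.6  s0.018: [[-0.2439, 0.1822], [-0.2205, 0.177]] tilt -12.5 s-0.018: [[-0.2028, 0.2275], [-0.181, 0.2226]] tilt -12.5
[353.3 153.1 355.6 147.4] 112.3 6.1 
[325.2 142.3 315.3 140.8] 8.5 10.0 
[343.2 143.  338.1 139.1] 36.9 6.4 
[314.1 151.7 319.2 156.3] 42.5 6.9 
[341.9 146.6 335.2 151.2] 145.9 8.2  s0.018: [[-0.2693, 0.1244], [-0.2444, 0.1215]] tilt -6.8 s-0.018: [[-0.2264, 0.1736], [-0.2032, 0.1
[... 1265 characters left out ...]
.2 311.1 152.7] 40.7 10.0 
[305.3 114.9 294.6 120.1] 154.1 11.9  s0.018: [[-0.1248, 0.2994], [-0.0936, 0.2998]] tilt 0.9 s-0.018: [[-0.0919, 0.3366], [-0.0627, 0.337]] tilt 0.9
[338.  130.5 329.8 124.3] 36.9 10.3 
[351.4 117.3 345.9 119.9] 154.7 6.0  s0.018: [[-0.287, 0.2155], [-0.2673, 0.2167]] tilt 3.4 s-0.018: [[-0.243, 0.2585], [-0.2246, 0.2596]] tilt 3.4
[341.8 127.2 326.4 115.6] 37.0 19.2 
[349.7 115.1 358.9 121.7] 35.7 11.3 
[346.3 121.4 351.6 120.2] 167.3 5.5 
[359.3 118.3 353.3 115.2] 27.7 6.7 
[330.6 120.8 338.7 126.9] 36.8 10.1 
[306.9 136.1 311.8 133.8] 154.7 5.5  s0.018: [[-0.1344, 0.2321], [-0.1502, 0.2312]] tilt -176.7 s-0.018: [[-0.1008, 0.274], [-0.1155, 0.2731]] tilt -176.7
```

The droop is now about 10°, and the table stopped me pressing further. The cover's top ledge (z 0.108) leaves room below, so I'll press there gently from its far (-y) side.

Emit:
apply_moves(
  moves=[
    [[0,0,-0.02],0],
    [[0,0,-0.035],0],
    [[0.015,0,-0.02],0],
    [[0.03,0,0],0],
    [[0.035,0,0],0],
  ],
)

```text
time_s: 30.33
tcp_pos: [0.5851, -0.3204, 0.2171]
ee_rot: [[-0.02, -1.0, 0.001], [-1.0, 0.02, 0.0], [-0.0, -0.001, -1.0]]
wrist_force: [0.7, 0.7, -1.0]
gripper_width: 0.403
gripper_force: 30.0
```

Emit:
apply_moves(
  moves=[
    [[0.035,0,0],0],
    [[0.035,0,0],0],
    [[0.035,0,0],0],
    [[0.035,0,0],0],
    [[0.03,0,0],0],
  ],
)

```text
time_s: 30.75
tcp_pos: [0.5793, -0.4928, 0.2135]
ee_rot: [[-0.024, -1.0, -0.004], [-1.0, 0.024, 0.002], [-0.002, 0.004, -1.0]]
wrist_force: [0.3, -0.1, -0.2]
gripper_width: 0.404
gripper_force: 30.0
```

Emit:
apply_moves(
  moves=[
    [[0.016,0,0.01],0],
    [[0,0,0.03],0],
    [[0,0,0.035],0],
    [[0,0,0.02],0],
    [[0,0,0.005],0],
  ],
)

```text
time_s: 31.17
tcp_pos: [0.5769, -0.504, 0.1078]
ee_rot: [[-0.024, -1.0, -0.011], [-1.0, 0.024, 0.009], [-0.009, 0.011, -1.0]]
wrist_force: [-0.5, 0.3, -1.2]
gripper_width: 0.405
gripper_force: 30.0
```

Emit:
apply_moves(
  moves=[
    [[0,0,0.003],0],
    [[0,0,0],0],
    [[0,0,0],0],
  ],
)

```text
time_s: 31.42
tcp_pos: [0.5812, -0.5069, 0.1154]
ee_rot: [[-0.022, -1.0, 0.002], [-1.0, 0.022, -0.002], [0.002, -0.002, -1.0]]
wrist_force: [0.6, -0.1, -0.6]
gripper_width: 0.409
gripper_force: 30.0
```

Emit:
apply_moves(
  moves=[
    [[0,0,0.012],0],
    [[0,0,0.008],0],
    [[0,0,0.004],0],
    [[0,0,0],0],
    [[0,0,0],0],
  ],
)

```text
time_s: 31.83
tcp_pos: [0.5801, -0.5063, 0.0891]
ee_rot: [[-0.023, -1.0, -0.001], [-1.0, 0.023, 0.0], [-0.0, 0.001, -1.0]]
wrist_force: [0.1, -1.1, -0.3]
gripper_width: 0.403
gripper_force: 30.0
```

Emit:
apply_moves(
  moves=[
    [[0,0,0.002],0],
    [[0,0,0.002],0],
    [[0,0,0],0],
  ],
)

```text
time_s: 32.08
tcp_pos: [0.5802, -0.5064, 0.0854]
ee_rot: [[-0.023, -1.0, -0.0], [-1.0, 0.023, 0.0], [-0.0, 0.0, -1.0]]
wrist_force: [0.2, -0.3, -1.0]
gripper_width: 0.408
gripper_force: 30.0
```

Emit:
apply_moves(
  moves=[
    [[0,0,0.002],0],
    [[0,0,0.002],0],
    [[0,0,0],0],
  ],
)

```text
time_s: 32.33
tcp_pos: [0.5801, -0.5063, 0.0812]
ee_rot: [[-0.023, -1.0, -0.0], [-1.0, 0.023, 0.0], [-0.0, 0.0, -1.0]]
wrist_force: [-0.5, -0.1, -0.8]
gripper_width: 0.407
gripper_force: 30.0
```

Emit:
apply_moves(
  moves=[
    [[0,0,0.002],0],
    [[0,0,0.002],0],
    [[0,0,0.002],0],
    [[0,0,0],0],
  ],
)

```text
time_s: 32.67
tcp_pos: [0.5804, -0.5069, 0.076]
ee_rot: [[-0.023, -1.0, 0.001], [-1.0, 0.023, -0.001], [0.001, -0.001, -1.0]]
wrist_force: [-0.1, -1.2, 3.4]
gripper_width: 0.402
gripper_force: 30.0
```

Emit:
apply_moves(
  moves=[
    [[0,0,0.002],0],
    [[0,0,0.002],0],
    [[0,0,0.002],0],
    [[0,0,0],0],
  ],
)

```text
time_s: 33.0
tcp_pos: [0.5804, -0.5067, 0.0695]
ee_rot: [[-0.023, -1.0, 0.001], [-1.0, 0.023, -0.0], [0.0, -0.001, -1.0]]
wrist_force: [0.1, -1.7, 3.1]
gripper_width: 0.409
gripper_force: 30.0
```

Emit:
apply_moves(
  moves=[
    [[0,0,0.002],0],
    [[0,0,0.002],0],
    [[0,0,0],0],
    [[0,0,0],0],
  ],
)

```text
time_s: 33.33
tcp_pos: [0.5804, -0.5064, 0.0654]
ee_rot: [[-0.023, -1.0, 0.0], [-1.0, 0.023, 0.0], [-0.0, -0.0, -1.0]]
wrist_force: [0.4, -1.6, 2.6]
gripper_width: 0.405
gripper_force: 30.0
```

Emit:
apply_moves(
  moves=[
    [[0,0,-0.02],0],
    [[0,0,-0.035],0],
    [[0,0,-0.04],0],
    [[0,0,-0.04],0],
    [[-0.02,0,-0.02],0],
  ],
)

```text
time_s: 33.75
tcp_pos: [0.581, -0.4893, 0.2249]
ee_rot: [[-0.025, -1.0, 0.004], [-1.0, 0.025, -0.004], [0.004, -0.004, -1.0]]
wrist_force: [1.5, 0.5, 0.2]
gripper_width: 0.407
gripper_force: 30.0
```

Emit:
apply_moves(
  moves=[
    [[-0.035,0,0],0],
    [[-0.036,0,0],0],
    [[-0.036,0,0],0],
    [[-0.036,0,0],0],
    [[-0.036,0,0],0],
  ],
)

```text
time_s: 34.17
tcp_pos: [0.5838, -0.3049, 0.2192]
ee_rot: [[-0.023, -1.0, -0.003], [-1.0, 0.023, 0.002], [-0.002, 0.003, -1.0]]
wrist_force: [1.5, 0.5, -0.7]
gripper_width: 0.407
gripper_force: 30.0
```

Emit:
apply_moves(
  moves=[
    [[-0.035,-0.005,0.01],0],
    [[-0.03,0,0.03],0],
    [[0,0,0.035],0],
    [[0,0,0],0],
    [[0,0,0],0],
  ],
)

```text
time_s: 34.58
tcp_pos: [0.5896, -0.2424, 0.1439]
ee_rot: [[-0.022, -1.0, -0.007], [-1.0, 0.022, 0.001], [-0.001, 0.007, -1.0]]
wrist_force: [0.9, -0.1, 0.4]
gripper_width: 0.408
gripper_force: 30.0
```

```bash
cat > m.py <<'E'
from h import *
p=imaging.capture("scene");T=np.array(r.sense()["tcp_pos"]);print(T.round(4),r.sense()["time_s"])
cv2.imwrite("pics/z3.png",p["frame"])
g=cv2.cvtColor(p["frame"],cv2.COLOR_BGR2GRAY);x0,y0,k=295,110,4
c=cv2.resize(g[y0:y0+65,x0:x0+65],None,fx=k,fy=k,interpolation=cv2.INTER_CUBIC)
# expected side lines, sampled: keep segments whose back-projection on the side plane is near the slide
for l in cv2.createLineSegmentDetector().detect(c)[0].reshape(-1,4):
    q=(l+.5)/k-.5+[x0,y0,x0,y0];d=q[2:]-q[:2];a=np.degrees(np.arctan2(d[1],d[0]))%180
    if np.hypot(*d)<5: continue
    for s in(.018,-.018):
        e,v=ray(p,q.reshape(2,2));X=e+v*((T[0]+s-e[0])/v[:,0])[:,None]
        if 130<a<170 and np.all(X[:,2]-T[2]>.01) and np.all(X[:,2]-T[2]<.055) and X[:,1].min()>T[1]-.02 and X[:,1].max()<T[1]+.1:
            t=np.degrees(np.arctan((X[1,2]-X[0,2])/(X[1,1]-X[0,1])));print(q.round(1),"len",round(np.hypot(*d),1),s,(X[:,1:]-T[1:]).round(4).tolist(),"tilt",round(t,1))
    if 25<a<55 and q[[0,2]].max()<325: print("end",q.round(1),round(a,1))
E
python3 m.py
```

```text
[ 0.5913 -0.2435  0.1463] 34.6333
[337.2 132.1 329.9 136.3] len 8.4 0.018 [[-0.0045, 0.036], [0.0215, 0.0355]] tilt -1.1
[341.7 143.4 334.5 147. ] len 8.1 -0.018 [[0.0125, 0.0313], [0.0381, 0.0329]] tilt 3.7
[319.1 147.6 325.7 142.8] len 8.1 0.018 [[0.0567, 0.0154], [0.0343, 0.0198]] tilt -11.2
[323.4 138.4 318.9 141.1] len 5.2 0.018 [[0.0448, 0.0406], [0.0599, 0.0395]] tilt -3.9
[314.9 141.4 308.  145. ] len 7.8 0.018 [[0.0741, 0.0462], [0.0971, 0.0466]] tilt 1.1
end [307.8 156.4 302.8 150.3] 51.0
end [317.3 149.8 312.2 145.4] 40.9
end [303.7 145.8 307.8 150.5] 49.4
```

Slide now level within about 2–3°. Carrying it to the pad.

Emit:
apply_moves(
  moves=[
    [[0,0,-0.01],6.89],
    [[0,0,-0.01],6.89],
    [[0,0,0],6.89],
    [[0,0,0],6.89],
    [[0,0,0],6.89],
  ],
)

```text
time_s: 35.05
tcp_pos: [0.5925, -0.2449, 0.1693]
ee_rot: [[-0.59, -0.807, 0.005], [-0.807, 0.59, -0.001], [-0.002, -0.005, -1.0]]
wrist_force: [-0.4, -0.3, 0.2]
gripper_width: 0.407
gripper_force: 30.0
```

Emit:
apply_moves(
  moves=[
    [[0,0,0],6.89],
    [[0,0,0],6.89],
    [[0,0,0],6.89],
    [[0,0,0],6.89],
    [[0,0,0],6.89],
  ],
)

```text
time_s: 35.47
tcp_pos: [0.5923, -0.2449, 0.169]
ee_rot: [[-0.943, -0.332, 0.004], [-0.332, 0.943, -0.001], [-0.004, -0.003, -1.0]]
wrist_force: [0.2, 0.4, 0.2]
gripper_width: 0.407
gripper_force: 30.0
```

Emit:
apply_moves(
  moves=[
    [[0,0.01,0],0],
    [[-0.001,0.02,0],0],
    [[-0.002,0.028,0],0],
    [[-0.002,0.03,0],0],
    [[-0.002,0.03,0],0],
  ],
)

```text
time_s: 35.88
tcp_pos: [0.558, -0.1293, 0.1679]
ee_rot: [[-0.94, -0.34, 0.003], [-0.34, 0.94, -0.0], [-0.003, -0.001, -1.0]]
wrist_force: [-0.2, 0.6, -0.3]
gripper_width: 0.405
gripper_force: 30.0
```

Emit:
apply_moves(
  moves=[
    [[-0.002,0.03,0],0],
    [[-0.002,0.03,0],0],
    [[-0.002,0.03,0],0],
    [[-0.002,0.03,0],0],
    [[-0.002,0.03,0],0],
  ],
)

```text
time_s: 36.3
tcp_pos: [0.5167, 0.016, 0.1681]
ee_rot: [[-0.94, -0.341, 0.003], [-0.341, 0.94, 0.001], [-0.003, -0.0, -1.0]]
wrist_force: [0.5, 0.8, 0.2]
gripper_width: 0.403
gripper_force: 30.0
```

Emit:
apply_moves(
  moves=[
    [[-0.002,0.03,0],0],
    [[-0.002,0.03,0],0],
    [[-0.002,0.03,0],0],
    [[-0.001,0.03,0],0],
    [[0,0.03,0],0],
  ],
)

```text
time_s: 36.72
tcp_pos: [0.4725, 0.1599, 0.1681]
ee_rot: [[-0.94, -0.341, 0.003], [-0.341, 0.94, 0.002], [-0.004, 0.001, -1.0]]
wrist_force: [0.5, 0.7, 0.3]
gripper_width: 0.407
gripper_force: 30.0
```

Emit:
apply_moves(
  moves=[
    [[0,0.03,0],0],
    [[0,0.028,0.015],0],
    [[0,0.015,0.02],0],
    [[0,0.005,0.02],0],
    [[0,0,0.015],0],
  ],
)

```text
time_s: 37.13
tcp_pos: [0.4458, 0.2334, 0.0966]
ee_rot: [[-0.939, -0.343, 0.002], [-0.343, 0.939, 0.002], [-0.002, 0.001, -1.0]]
wrist_force: [0.5, -0.9, -0.5]
gripper_width: 0.407
gripper_force: 30.0
```

Emit:
apply_moves(
  moves=[
    [[0,0,0.008],0],
    [[0,0,0],0],
    [[0,0,0],0],
    [[0,0,0],0],
  ],
)

```text
time_s: 37.47
tcp_pos: [0.4469, 0.232, 0.0896]
ee_rot: [[-0.941, -0.339, 0.002], [-0.339, 0.941, 0.002], [-0.003, 0.001, -1.0]]
wrist_force: [-0.2, -0.0, -0.9]
gripper_width: 0.406
gripper_force: 30.0
```

```bash
python3 - <<'E'
from h import *
s=r.sense();T=s["tcp_pos"];print(np.round(T,4),s["time_s"],s["gripper_width"],s["gripper_force"])
pc=np.array([.481,.244]);a=.341;P=np.array([[np.cos(a),np.sin(a)],[-np.sin(a),np.cos(a)]])
for n in["top","scene","top"]:
    p=imaging.capture(n)
    for t in["slide","frosted_end"]:
        for o in models.place_of(p,t)[:1]:
            uv=np.array(o["at"])*[560,420];X=atz(p,uv,T[2]+.034)[0];print(n,t,round(o["confidence"],2),uv.round(1),X.round(3),"pad xy",(P@(X[:2]-pc)).round(3))
    c=models.cut_out(p,"cover")
    if c:
        print(n,"cover",round(c[0]["confidence"],2),fitbox([(p,c[0]["region"].astype(np.float32))],coverparts(0),[.527,-.411,-1.59]))
    for t,x in(("jar",0),("tape",0)):
        for o in models.place_of(p,t)[:1]: print(t,atz(p,np.array(o["at"])*[560,420],0)[0].round(3))
E
```

```text
[0.4469 0.232  0.0896] 37.4667 0.40603823335136846 29.99636985361576
top slide 0.65 [181.4 245.7] [0.48  0.248 0.124] pad xy [0.001 0.004]
top cover 0.56 (array([ 0.52684931, -0.41039082, -1.58572907]), np.float64(0.025021569803357124))
jar [0.717 0.257 0.   ]
tape [ 0.734 -0.309  0.   ]
jar [0.725 0.258 0.   ]
tape [ 0.726 -0.321  0.   ]
top slide 0.68 [180.1 247. ] [0.477 0.251 0.124] pad xy [-0.001  0.008]
top frosted_end 0.64 [175.  229.4] [0.52  0.265 0.124] pad xy [0.043 0.007]
top cover 0.92 (array([ 0.52651484, -0.41049458, -1.59013972]), np.float64(0.04737769812345505))
jar [0.717 0.252 0.   ]
tape [ 0.733 -0.307  0.   ]
```

Everything checks out: slide at pad (0,+6 mm), frosted end 43 mm towards the bar, cover still at (0.527,-0.410), jar and tape unmoved. Handing in.

```bash
python3 -c "
from station import r
print(r.finish_job())"
```

```text
the job is handed in; nothing more can be done
None
```

I handed the job in at about 37.5 s: the notched slide is held level (within about 3°) in its clear half over the middle of the pad, label up, frosted end to the bar. The cover stands upright about 0.22 m from the stand. No verdict was returned.

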